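# Set up gel cassettes with a scale ruler for the record picture

## Robot

A 6-joint arm with a two-finger parallel gripper is mounted at the origin on the work surface. World frame = base frame: x ahead of the robot, y to its left, z up, the work surface at z = 0. Lengths are in m, angles in degrees, forces in N, time in s.
With the tool pointing down it reaches from about 0.375 to 0.9 m from the base axis. Payload 3.1 kg.
Tool frame: the origin (TCP) lies at the very end of the fingers, on their centre line; the grasp point (between the pads) lies 19 mm behind it; z points along the fingers, y is the line along which they close (so a half turn about z gives the same grasp; the last joint's range is limited). The gripper opens to 87 mm and grips with 3 to 60 N. Pads are 19 mm wide; open, the fingers measure 117 mm over their backs; the gripper's body (75 mm by 190 mm) begins 51 mm behind the grasp point.
Start: joints at [60.934, 30.224, 82.088, -0, 67.689, -10.227], TCP at [0.202, 0.592, 0.223] pointing down, gripper open.
Joint ranges: [-176.69, 176.69], [-43.24, 126.21], [12.49, 139.97], [-82, 262], [0, 151.66], [-163.58, 163.58]. Speed limits (degrees/s): [159.86, 159.86, 180, 180, 180, 180].

## Interface

Orientations are given as a 3x3 rotation matrix whose columns are the frame's x, y, z axes.
In Python, from rig import readout, viewer, ticket gives the robot as it stands.
- The arm moves only by the tool send_rows, never from a script. Its argument "moves" is a list of rows, each a list of 6 numbers: the shift along the tool's x, y, z in units of 250 mm (1.0 is 250 mm), then the turn, a rotation vector about the tool's x, y, z in units of 90 degrees (1.0 is 90 degrees). A call has 1 to 12 rows; each row is the pose to reach, as a shift and turn from the pose commanded when the call began, along the tool's axes at that moment; what a row does not reach only later rows make up. A row lasts 1/10 s, in which the tool goes at most 50 mm and 8.59 degrees, less where a joint would pass 70% of its speed; a pose out of reach is approached as far as the arm can. A call with a number of a shift or a turn outside -1 to 1 is refused whole. A call with a gripper value outside its range is refused whole. "grip" is the opening, from 0 (shut) to 1 (fully open), set as the call begins (left out, the last holds). The fingers move at their own pace and stop on an object; the grip force is fixed at half the most. Time passes only in rows, so rows that repeat a pose let the fingers close. It gives the time, the measured TCP pose, the force, the opening and the grip force at its end, in the units of the state.
- readout.read_state(): the state, without advancing time (a new reading comes with each control period).
- viewer.capture(name): name is "side" or "top" or "wrist"; returns (picture, depth): 420x560x3 uint8, red, green, blue; 420x560 float32, m along the optical axis (not along the pixel's ray), 0 where there is no reading.
- viewer.camera_info(name): a dict with "fx", "fy", "cx", "cy" (pixels), "R" (3x3) and "t" (3): a world point X has camera coordinates R X + t; the wrist camera has in their place "tool_from_camera" (4x4, takes a point from camera to tool coordinates, whose origin is the TCP and whose axes are the flange's). Camera axes: x right, y down, z forward; pixel columns grow to the right and rows downward; lengths in m; the calibration is good to about 2 mm. The wrist camera is an equidistant fisheye: a pixel r from the principal point sees the ray r / f radians off the axis. A picture is of the moment at which its call begins: read the wrist's pose just before it. camera_info takes no time and is no camera call.
- ticket.hand_in(): hands the job in; it is judged then, once.
The state is a dict: "time_s": time; "joint_positions": joint angles; "qvel": joint speeds; "tau": joint torques, N m; "position": TCP position; "tcp_rot": TCP orientation; "force": force on the tool from outside, world axes, zero at the start; "moment": the same for the moment, N m; "opening": opening from 0.0 (shut) to 1.0 (fully open); "grasp_force": force on a finger pad.
Only numpy, scipy, OpenCV 4.12 (cv2) and the standard library are available. Lean on these libraries where they do the work, as an engineer would, in place of code of your own. Each camera call takes 0.05 s, during which the arm holds its last target. There are 200 camera calls.

## Task

Set up the record picture of the gel cassettes: move every cassette from the white draining stand into the empty aluminium imaging rack, one to a slot (any slot), standing upright and fully down, and lay the steel ruler flat on the bench with one long edge flush along the rack's front edge (the long edge facing the robot), not sticking out past either end of it. Only when all of that is in place, press the camera's push button right down and let it come up again; leave the cassettes and the ruler so, and do not disturb the jar or the tip box. If the ruler gets knocked out of line before or after the picture, lay it flush again.

Things in the scene. Friction and masses are not known exactly. Their poses are not given: they have to be found in the camera images.
- rack: imaging rack, fixed on the bench, empty at the start: aluminium base board 140 (x) x 230 (y) x 12 mm (z) with five slots side by side along y, 42 mm apart, centred at x = +20 mm. Origin: centre of the board's underside, z up. Its -x side is the front, facing the robot: a straight upright edge face 230 mm long, 12 mm high, at x = -70 mm; 36 mm of bare board lies behind that face
- rack_slot0 (a point): rack slot 0 (y = -84 mm in the rack's frame), centre of its floor, on the base board (12 mm above the bench); rack axes. The slot is 11 mm wide (y) between two round-topped dark fins, 35 mm deep, open above, 96 mm long (x) between cross rails 12 mm high. A cassette stands in it with its thickness along rack y, width along rack x
- rack_slot1 (a point): rack slot 1 (y = -42 mm in the rack's frame), centre of its floor, on the base board (12 mm above the bench); rack axes. The slot is 11 mm wide (y) between two round-topped dark fins, 35 mm deep, open above, 96 mm long (x) between cross rails 12 mm high. A cassette stands in it with its thickness along rack y, width along rack x
- rack_slot2 (a point): rack slot 2 (y = 0 mm in the rack's frame), centre of its floor, on the base board (12 mm above the bench); rack axes. The slot is 11 mm wide (y) between two round-topped dark fins, 35 mm deep, open above, 96 mm long (x) between cross rails 12 mm high. A cassette stands in it with its thickness along rack y, width along rack x
- rack_slot3 (a point): rack slot 3 (y = 42 mm in the rack's frame), centre of its floor, on the base board (12 mm above the bench); rack axes. The slot is 11 mm wide (y) between two round-topped dark fins, 35 mm deep, open above, 96 mm long (x) between cross rails 12 mm high. A cassette stands in it with its thickness along rack y, width along rack x
- rack_slot4 (a point): rack slot 4 (y = 84 mm in the rack's frame), centre of its floor, on the base board (12 mm above the bench); rack axes. The slot is 11 mm wide (y) between two round-topped dark fins, 35 mm deep, open above, 96 mm long (x) between cross rails 12 mm high. A cassette stands in it with its thickness along rack y, width along rack x
- rack_edge_l (a point): bottom of the rack's front face, at its +y end (rack frame x -70, y +115, z 0 mm)
- rack_edge_m (a point): bottom of the rack's front face, at its middle (rack frame x -70, y 0, z 0 mm); same axes as the rack
- rack_edge_r (a point): bottom of the rack's front face, at its -y end (rack frame x -70, y -115, z 0 mm)
- drainer: draining stand, fixed, white plastic, in which the cassettes stand at the start: same shape, sizes and axes as the rack, but its five slots are 12 mm wide
- cassette0: gel cassette, loose, or absent (None) in some starts; all alike: stiff grey plate 90 (x) wide x 8 (y) thick x 100 mm (z) high, 60 to 130 g, standing in a slot of the draining stand, its top 112 mm above the bench. Origin: centre of its lower edge face. Pinch it across the thickness at the middle of its top edge. Either face may look either way
- cassette1: gel cassette, loose, or absent (None) in some starts; all alike: stiff grey plate 90 (x) wide x 8 (y) thick x 100 mm (z) high, 60 to 130 g, standing in a slot of the draining stand, its top 112 mm above the bench. Origin: centre of its lower edge face. Pinch it across the thickness at the middle of its top edge. Either face may look either way
- cassette2: gel cassette, loose, or absent (None) in some starts; all alike: stiff grey plate 90 (x) wide x 8 (y) thick x 100 mm (z) high, 60 to 130 g, standing in a slot of the draining stand, its top 112 mm above the bench. Origin: centre of its lower edge face. Pinch it across the thickness at the middle of its top edge. Either face may look either way
- cassette3: gel cassette, loose, or absent (None) in some starts; all alike: stiff grey plate 90 (x) wide x 8 (y) thick x 100 mm (z) high, 60 to 130 g, standing in a slot of the draining stand, its top 112 mm above the bench. Origin: centre of its lower edge face. Pinch it across the thickness at the middle of its top edge. Either face may look either way
- cassette4: gel cassette, loose, or absent (None) in some starts; all alike: stiff grey plate 90 (x) wide x 8 (y) thick x 100 mm (z) high, 60 to 130 g, standing in a slot of the draining stand, its top 112 mm above the bench. Origin: centre of its lower edge face. Pinch it across the thickness at the middle of its top edge. Either face may look either way
- ruler: steel ruler, loose, about 200 g: strip 180 (x) x 40 (y) x 5 mm (z) with an upright dark grip rib along its middle, 120 long, 10 wide (y), top 40 mm above the underside. Starts flat on the bench at the robot's side of the draining stand. Origin: centre of the underside; long edges 20 mm either side of it, both alike. Pinch the rib across its width from above
- ruler_end_a (a point): point on the ruler's underside centre line, 85 mm towards +x (5 mm from that end)
- ruler_end_b (a point): point on the ruler's underside centre line, 85 mm towards -x (5 mm from that end)
- shutter (a joint): travel of the camera's push button (m): 0 released, 0.006 fully down; springs back; fully down takes about 5 N
- shutter_top (a point): centre of the push button's top face (round, 32 mm across, pressed straight down), on a small round black housing fixed on the bench between the two stands
- jar: bystander: lidded specimen jar, 60 mm across, 90 mm high, loose, at the robot's left. Origin: centre of its underside
- tipbox: bystander: pipette-tip box 84 x 124 x 56 mm high, loose, at the robot's right. Origin: centre of its underside

How it is judged (in metres and radians):
On the way, in this order (a step that is already met when the one before it is completed fails the run):
1. every cassette is home in a rack slot and the ruler lies flush along the rack's front edge (angle between each of cassette0, cassette1, cassette2, cassette3, cassette4's own z axis and vertical below 0.09 rad and (distance between cassette0 and rack_slot0 below 0.008 m or distance between cassette0 and rack_slot1 below 0.008 m or distance between cassette0 and rack_slot2 below 0.008 m or distance between cassette0 and rack_slot3 below 0.008 m or distance between cassette0 and rack_slot4 below 0.008 m) and (distance between cassette1 and rack_slot0 below 0.008 m or distance between cassette1 and rack_slot1 below 0.008 m or distance between cassette1 and rack_slot2 below 0.008 m or distance between cassette1 and rack_slot3 below 0.008 m or distance between cassette1 and rack_slot4 below 0.008 m) and (distance between cassette2 and rack_slot0 below 0.008 m or distance between cassette2 and rack_slot1 below 0.008 m or distance between cassette2 and rack_slot2 below 0.008 m or distance between cassette2 and rack_slot3 below 0.008 m or distance between cassette2 and rack_slot4 below 0.008 m) and (distance between cassette3 and rack_slot0 below 0.008 m or distance between cassette3 and rack_slot1 below 0.008 m or distance between cassette3 and rack_slot2 below 0.008 m or distance between cassette3 and rack_slot3 below 0.008 m or distance between cassette3 and rack_slot4 below 0.008 m) and (distance between cassette4 and rack_slot0 below 0.008 m or distance between cassette4 and rack_slot1 below 0.008 m or distance between cassette4 and rack_slot2 below 0.008 m or distance between cassette4 and rack_slot3 below 0.008 m or distance between cassette4 and rack_slot4 below 0.008 m) and x of ruler_end_a in the frame of rack_edge_m between -0.023 and -0.017 m and y of ruler_end_a in the frame of rack_edge_m between -0.118 and 0.118 m and height (world z) of each of ruler_end_a, ruler_end_b below 0.004 m and x of ruler_end_b in the frame of rack_edge_m between -0.023 and -0.017 m and y of ruler_end_b in the frame of rack_edge_m between -0.118 and 0.118 m and angle between ruler's own z axis and vertical below 0.05 rad), for 0.3 s.
2. the camera button is pressed right down while cassettes and ruler are so (all of step 1 and value of joint shutter above 0.0045 m), for 0.05 s.
At the end, for the whole second after the job is handed in: Each cassette upright (5 degrees), lower-edge centre within 8 mm of a rack slot's floor centre; ruler flat on the bench along the rack's front face, gap at most 3 mm at either end, at most 8 mm past the rack's ends; button up; all released and still (all of step 1 and linear speed of each of cassette0, cassette1, cassette2, cassette3, cassette4, ruler below 0.02 m/s and value of joint shutter below 0.002 m); the robot touches nothing.
It fails at once if the camera button is pressed right down before every cassette is home in the rack (value of joint shutter above 0.0045 m and not (angle between each of cassette0, cassette1, cassette2, cassette3, cassette4's own z axis and vertical below 0.09 rad and (distance between cassette0 and rack_slot0 below 0.008 m or distance between cassette0 and rack_slot1 below 0.008 m or distance between cassette0 and rack_slot2 below 0.008 m or distance between cassette0 and rack_slot3 below 0.008 m or distance between cassette0 and rack_slot4 below 0.008 m) and (distance between cassette1 and rack_slot0 below 0.008 m or distance between cassette1 and rack_slot1 below 0.008 m or distance between cassette1 and rack_slot2 below 0.008 m or distance between cassette1 and rack_slot3 below 0.008 m or distance between cassette1 and rack_slot4 below 0.008 m) and (distance between cassette2 and rack_slot0 below 0.008 m or distance between cassette2 and rack_slot1 below 0.008 m or distance between cassette2 and rack_slot2 below 0.008 m or distance between cassette2 and rack_slot3 below 0.008 m or distance between cassette2 and rack_slot4 below 0.008 m) and (distance between cassette3 and rack_slot0 below 0.008 m or distance between cassette3 and rack_slot1 below 0.008 m or distance between cassette3 and rack_slot2 below 0.008 m or distance between cassette3 and rack_slot3 below 0.008 m or distance between cassette3 and rack_slot4 below 0.008 m) and (distance between cassette4 and rack_slot0 below 0.008 m or distance between cassette4 and rack_slot1 below 0.008 m or distance between cassette4 and rack_slot2 below 0.008 m or distance between cassette4 and rack_slot3 below 0.008 m or distance between cassette4 and rack_slot4 below 0.008 m))).
It fails at once if the specimen jar is moved more than 30 mm (distance of jar from where it was at the start of the episode above 0.03 m).
It fails at once if the pipette-tip box is moved more than 30 mm (distance of tipbox from where it was at the start of the episode above 0.03 m).
Of cassette0, cassette1, cassette2, cassette3, cassette4 only 3 to 5 are there at a start; the rules pass over those that are not, and their reading is None.
At some moment in a run one of ruler may be knocked a few centimetres aside while the robot is not near it.
It also fails if it takes over 210 s, if anything falls off the work surface, if the arm or the gripper's body presses on something with over 40 N, if the wrist force passes 120 N, or if a joint passes its speed limit or range.

## Working session

There is one attempt and no reset: what is moved stays moved. The work goes in short steps, Python scripts to look and compute and a tool call to move; the robot and the scene stay as the last step left them, time stands still between calls to the robot, and variables do not carry over. Pictures are saved under pics/ and viewed, at most 14 in all, crops included, and the job is handed in when it is done.

Besides the shell and the picture viewer there is one more tool, called after "Call:" as name([rows], argument=value, ...), one row to a line, values as JSON. send_rows: Moves the arm, as the interface text tells. Shifts and turns lie within -1 to 1; 1 stands for 250 mm of shift or 90 degrees of turn. Its arguments: {"type":"object","properties":{"moves":{"type":"array"},"grip":{"type":"number"}},"required":["moves"]}

```bash
ls; mkdir -p pics; python3 - <<'E'
from rig import readout, viewer
import cv2,numpy as np
s=readout.read_state(); print(s)
for n in("side","top"):
    p,d=viewer.capture(n); cv2.imwrite(f"pics/{n}0.png",p[:,:,::-1]); np.savez(f"{n}0.npz",p=p,d=d)
    print(n,viewer.camera_info(n))
print(viewer.camera_info("wrist"))
E
```

```text
pics
{'time_s': 0.0, 'joint_positions': array([ 6.09354291e+01,  3.02795559e+01,  8.21553176e+01, -1.61985335e-04,
        6.76905617e+01, -1.02269950e+01]), 'qvel': array([-0.05677956,  0.0162801 , -0.05744629, -0.00772501,  0.04393111,
        0.04567526]), 'tau': array([ 1.96472394e-05, -4.40039492e+01, -1.76595175e+01,  6.32483256e-02,
        5.80889569e-02, -1.73126941e-04]), 'position': array([0.20141306, 0.5908848 , 0.22157126]), 'tcp_rot': array([[-9.46437850e-01,  3.22884299e-01, -1.06124237e-03],
       [ 3.22885812e-01,  9.46435991e-01, -1.91483785e-03],
       [ 3.86126898e-04, -2.15493512e-03, -9.99997604e-01]]), 'force': array([-0.7446501 , -0.38716226,  0.62993447]), 'moment': array([-0.00134067,  0.02415166,  0.00419055]), 'grasp_force': 0.0, 'opening': 0.9989540054664625}
side {'fx': 403.80894602204523, 'fy': 403.80894602204523, 'cx': 286.07473512423627, 'cy': 209.8880993742167, 'R': array([[-0.97569787, -0.21882444, -0.01138075],
       [-0.14941675,  0.70241497, -0.69590793],
       [ 0.16027567, -0.67729541, -0.71804083]]), 't': array([0.51400347, 0.14123302, 0.99712614])}
top {'fx': 544.9626862121166, 'fy': 544.9626862121166, 'cx': 286.16232348782046, 'cy': 209.5066353798066, 'R': array([[-0.00591462, -0.99998164,  0.00131732],
       [-0.97943334,  0.00552739, -0.20169229],
       [ 0.20168131, -0.00248316, -0.97944805]]), 't': array([-0.02621791,  0.52841656,  1.33205407])}
{'fx': 325.19226210127806, 'fy': 325.19226210127806, 'cx': 280.066026302603, 'cy': 211.61767146260715, 'tool_from_camera': array([[-8.16542867e-04, -9.63073152e-01, -2.69238625e-01,
         7.40375802e-02],
       [ 9.99999665e-01, -7.73120017e-04, -2.67314771e-04,
         3.66426684e-05],
       [ 4.92899088e-05, -2.69238754e-01,  9.63073461e-01,
        -1.61683716e-01],
       [ 0.00000000e+00,  0.00000000e+00,  0.00000000e+00,
         1.00000000e+00]])}
```

View pics/top0.png

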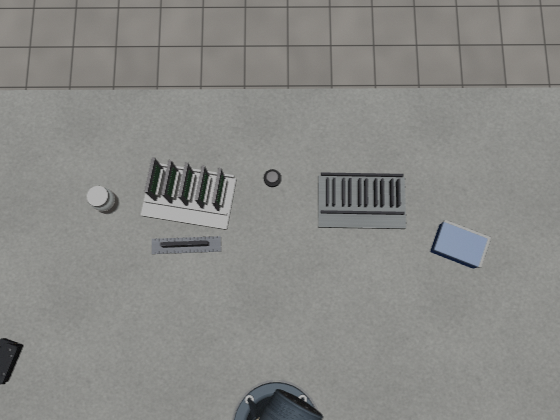

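View pics/side0.png

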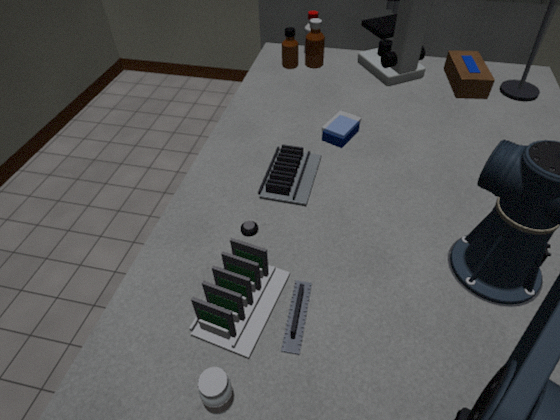

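The top picture shows the drainer at the left (px 143–237, 160–228), with plates at columns of about 153–220. The ruler is at (186,245), the button at (272,178), the rack at (318–406, 173–228), the jar at (100,198) and the tip box at (460,245). The side picture shows the same layout, but the number of plates isn't clear, so I'll measure roughly and zoom in.

```bash
cat > h.py <<'E'
import numpy as np,cv2
from rig import readout,viewer
from scipy.spatial.transform import Rotation as Rn
def cam(name,st=None):
    """-> (origin, R_world_from_cam, info)"""
    i=viewer.camera_info(name)
    if name!="wrist": return -i["R"].T@i["t"],i["R"].T,i
    T=i["tool_from_camera"]; R=np.array(st["tcp_rot"])
    return R@T[:3,3]+st["position"],R@T[:3,:3],i
def rays(name,uv,c):
    uv=np.atleast_2d(uv).astype(float); i=c[2]
    x=(uv[:,0]-i["cx"])/i["fx"]; y=(uv[:,1]-i["cy"])/i["fy"]
    if name=="wrist":
        r=np.hypot(x,y)+1e-12; d=np.c_[x/r*np.sin(r),y/r*np.sin(r),np.cos(r)]
    else: d=np.c_[x,y,np.ones(len(x))]
    return d@c[1].T
def onplane(name,uv,z,c):
    d=rays(name,uv,c); return c[0]+d*((z-c[0][2])/d[:,2])[:,None]
def bydepth(name,depth,c):
    h,w=depth.shape; v,u=np.mgrid[:h,:w]
    d=rays(name,np.c_[u.ravel(),v.ravel()],c); dc=d@c[1]
    return (c[0]+d/dc[:,2:3]*depth.reshape(-1,1)).reshape(h,w,3)
def tri(os,ds):
    """point nearest to several rays"""
    A=0;b=0
    for o,d in zip(os,ds):
        d=d/np.linalg.norm(d); P=np.eye(3)-np.outer(d,d); A=A+P; b=b+P@o
    return np.linalg.solve(A,b)
def snap(name,tag):
    s=readout.read_state(); p,d=viewer.capture(name); c=cam(name,s)
    np.savez(tag+".npz",p=p,d=d,pos=s["position"],rot=s["tcp_rot"]); cv2.imwrite(f"pics/{tag}.png",p[:,:,::-1])
    return p,d,c,s
def load(name,tag):
    f=np.load(tag+".npz"); st=None
    if name=="wrist": st=dict(position=f["pos"],tcp_rot=f["rot"])
    return f["p"],f["d"],cam(name,st)
def row(target_p,target_yaw=None,s=None):
    """row numbers to reach target (tool down; yaw = world angle of tool y axis)"""
    s=s or readout.read_state(); R=np.array(s["tcp_rot"])
    sh=R.T@(np.array(target_p)-s["position"])/0.25; tw=np.zeros(3)
    if target_yaw is not None:
        a=np.radians(target_yaw); y=np.array([np.cos(a),np.sin(a),0]); 
        if y@R[:,1]<0: y=-y
        z=np.array([0,0,-1.]); G=np.c_[np.cross(y,z),y,z]
        tw=Rn.from_matrix(R.T@G).as_rotvec(degrees=True)/90
    return np.round(np.r_[sh,tw],4)
E
python3 - <<'E'
from h import *
c=cam("top"); f=np.load("top0.npz"); P=bydepth("top",f["d"],c)
for n,u,v in[("drainer front L",143,217),("drFR",227,228),("drBR",236,178),("ruler",186,244),("btn",272,178),("rackFL",319,228),("rackFR",405,228),("rackBL",319,174),("jar",98,195),("tip",462,243)]: print(n,P[v,u].round(3))
im=cv2.imread("pics/top0.png")[145:260,90:290]; im2=cv2.imread("pics/side0.png")[220:370,170:330]
cv2.imwrite("pics/z0.png",np.vstack([cv2.resize(im,(520,299),interpolation=2),cv2.copyMakeBorder(cv2.resize(im2,(320,300),interpolation=2),0,0,0,200,0)]))
E
```

```text
drainer front L [ 0.522  0.348 -0.001]
drFR [0.49  0.126 0.004]
drBR [0.623 0.103 0.011]
ruler [0.443 0.225 0.04 ]
btn [0.62  0.007 0.021]
rackFL [ 0.489 -0.115  0.002]
rackFR [ 0.486 -0.339  0.01 ]
rackBL [ 0.637 -0.118 -0.005]
jar [0.561 0.439 0.089]
tip [ 0.44  -0.47   0.054]
```

View pics/z0.png

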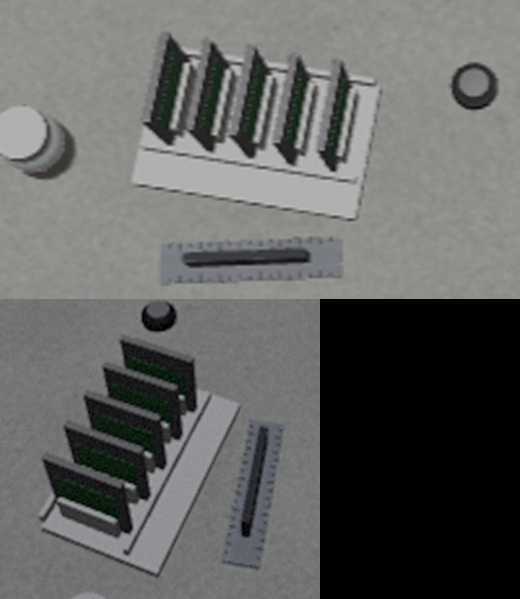

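The zoomed crop clearly shows five cassettes in the drainer, dark edges on top and all slots full. Next I'll bring the wrist camera over the drainer.

```bash
python3 - <<'E'
from h import *
print(row([0.40,0.405,0.29],81.8),row([0.60,0.22,0.29],81.8))
E
```

```text
[-9.918e-01 -4.481e-01 -2.728e-01 -1.200e-03 -3.000e-04 -1.182e-01] [-1.9878e+00 -8.9010e-01 -2.7230e-01 -1.2000e-03 -3.0000e-04 -1.1820e-01]
```

Call:
send_rows([
  [-0.99, -0.445, -0.272, -0.0012, 0, -0.118],
  [-0.99, -0.445, -0.272, -0.0012, 0, -0.118],
  [-0.99, -0.445, -0.272, -0.0012, 0, -0.118],
  [-0.99, -0.445, -0.272, -0.0012, 0, -0.118],
  [-0.99, -0.445, -0.272, -0.0012, 0, -0.118],
  [-0.99, -0.445, -0.272, -0.0012, 0, -0.118],
  [-0.99, -0.445, -0.272, -0.0012, 0, -0.118],
])

```text
time_s: 0.8
position: [0.4038, 0.4039, 0.2915]
tcp_rot: [[-0.989, 0.148, 0.004], [0.148, 0.989, 0.002], [-0.003, 0.003, -1.0]]
force: [-0.5, 0.1, -0.4]
opening: 1.0
grasp_force: 0.0
```

```bash
python3 - <<'E'
from h import *
print(row([0.60,0.22,0.29],81.8),row([0.58,0.28,0.29],81.8))
E
```

```text
[-0.8851 -0.6113  0.0073  0.0017  0.0021 -0.0036] [-0.7704 -0.3858  0.0075  0.0017  0.0021 -0.0036]
```

Call:
send_rows([
  [-0.77, -0.386, 0.007, 0.0017, 0.002, -0.0036],
  [-0.77, -0.386, 0.007, 0.0017, 0.002, -0.0036],
  [-0.77, -0.386, 0.007, 0.0017, 0.002, -0.0036],
  [-0.77, -0.386, 0.007, 0.0017, 0.002, -0.0036],
  [-0.77, -0.386, 0.007, 0.0017, 0.002, -0.0036],
  [-0.77, -0.386, 0.007, 0.0017, 0.002, -0.0036],
  [-0.77, -0.386, 0.007, 0.0017, 0.002, -0.0036],
], grip=0.3)

```text
time_s: 1.5
position: [0.5751, 0.2843, 0.2878]
tcp_rot: [[-0.991, 0.137, -0.006], [0.137, 0.991, 0.0], [0.006, -0.001, -1.0]]
force: [-0.5, -0.0, 0.2]
opening: 0.447
grasp_force: 0.0
```

```bash
python3 - <<'E'
from h import *
snap("wrist","w1"); print(row([0.60,0.19,0.29],81.8))
E
```

```text
[-0.1515 -0.3617 -0.0078 -0.0005 -0.0035  0.0045]
```

View pics/w1.png

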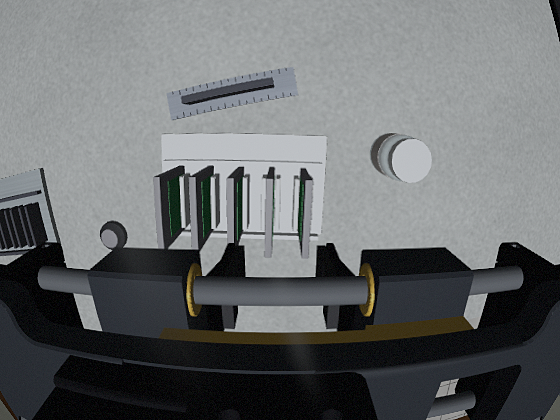

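The wrist picture has the robot at the top. Five cassette tops are grey strips around columns 160, 197, 233, 269 and 306, rows 170–250. The drainer front edge is at row 135, the ruler at (230,95), the button at (113,235) and the jar at (410,160). I'll take a second view from a shifted place.

Call:
send_rows([
  [-0.1, -0.36, -0.008, 0, 0, 0.0045],
  [-0.1, -0.36, -0.008, 0, 0, 0.0045],
  [-0.1, -0.36, -0.008, 0, 0, 0.0045],
  [-0.1, -0.36, -0.008, 0, 0, 0.0045],
  [-0.1, -0.36, -0.008, 0, 0, 0.0045],
])

```text
time_s: 2.05
position: [0.5881, 0.1926, 0.2909]
tcp_rot: [[-0.99, 0.142, -0.003], [0.142, 0.99, 0.0], [0.003, -0.0, -1.0]]
force: [-0.8, -0.3, 0.4]
opening: 0.303
grasp_force: 0.0
```

```bash
python3 - <<'E'
from h import *
snap("wrist","w2")
for t in("w1","w2"):
    p,d,c=load("wrist",t); P=bydepth("wrist",d,c); ok=(d>0)&(np.linalg.norm(P[...,:2]-np.array([.59,.22]),axis=2)<.2)&(P[...,2]<.14)
    m=(ok&(P[...,2]>.103)).astype(np.uint8); n,l,st,ce=cv2.connectedComponentsWithStats(m)
    print(t)
    for k in range(1,n):
        if st[k,4]<60: continue
        q=P[l==k]; r=cv2.minAreaRect((q[:,:2]*1000).astype(np.float32)); print("cas",np.round(r[0],1),np.round(r[1],1),round(r[2],1),"z",np.percentile(q[:,2],[10,50,90]).round(4),st[k,4])
E
```

```text
w1
cas [585.1 185.3] [ 9.3 87.8] 80.4 z [0.1068 0.1113 0.1123] 623
cas [577.9 144. ] [ 9.2 86.7] 80.6 z [0.1057 0.111  0.1122] 640
cas [586.2 227.6] [ 8.5 74. ] 80.8 z [0.109  0.1114 0.1124] 536
cas [600.9 268.1] [ 8.  90.7] 80.3 z [0.1103 0.1114 0.1124] 604
cas [607.7 308.5] [ 8.2 90.3] 80.3 z [0.1101 0.1113 0.1123] 592
w2
cas [579.7 143.6] [ 8.4 90.3] 80.7 z [0.1094 0.1113 0.1123] 673
cas [586.7 185.3] [ 8.1 89.7] 80.5 z [0.1104 0.1114 0.1124] 615
cas [593.8 225.8] [ 8.4 89.4] 80.1 z [0.11   0.1113 0.1123] 632
cas [601.1 267.1] [ 8.7 90. ] 80.0 z [0.1074 0.1112 0.1122] 648
cas [607.9 308.8] [ 9.6 89.4] 80.2 z [0.1064 0.1111 0.1122] 699
```

View pics/w2.png

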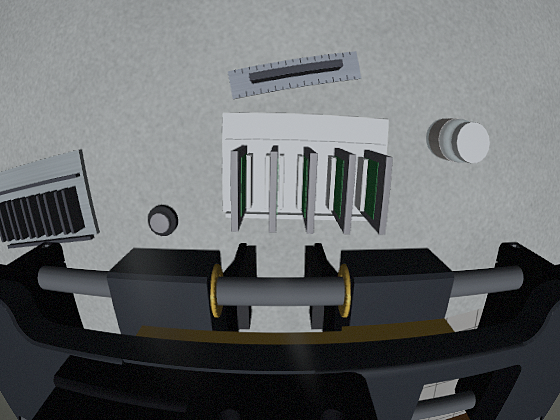

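Both views agree on five tops: size 8×90 mm, height 0.1115 m, 41.7 mm apart, yaw 80.3°. In the second picture they are at columns 235–385, rows 150–235. The rack comes next.

Call:
send_rows([
  [-0.08, -0.85, 0, 0, 0, 0],
  [-0.08, -0.85, 0, 0, 0, 0],
  [-0.08, -0.85, 0, 0, 0, 0],
  [-0.08, -0.85, 0, 0, 0, 0],
  [-0.08, -0.85, 0, 0, 0, 0],
  [-0.08, -0.85, 0, 0, 0, 0],
])

```text
time_s: 2.7
position: [0.5784, -0.0231, 0.2907]
tcp_rot: [[-0.989, 0.146, -0.003], [0.146, 0.989, 0.0], [0.003, -0.0, -1.0]]
force: [0.2, 0.3, -0.6]
opening: 0.3
grasp_force: 0.0
```

```bash
python3 - <<'E'
from h import *
print(row([0.60,-.17,0.29],90),row([0.61,-0.24,0.29],90))
E
```

```text
[-1.713e-01 -5.686e-01  2.700e-03 -1.000e-04 -1.900e-03 -9.350e-02] [-2.518e-01 -8.397e-01  2.600e-03 -1.000e-04 -1.900e-03 -9.350e-02]
```

Call:
send_rows([
  [-0.17, -0.57, 0, 0, 0, -0.0935],
  [-0.17, -0.57, 0, 0, 0, -0.0935],
  [-0.17, -0.57, 0, 0, 0, -0.0935],
  [-0.17, -0.57, 0, 0, 0, -0.0935],
  [-0.17, -0.57, 0, 0, 0, -0.0935],
  [-0.17, -0.57, 0, 0, 0, -0.0935],
])

```text
time_s: 3.3
position: [0.5999, -0.1667, 0.2905]
tcp_rot: [[-1.0, -0.005, -0.004], [-0.005, 1.0, 0.001], [0.004, 0.001, -1.0]]
force: [0.4, -0.2, -0.4]
opening: 0.3
grasp_force: 0.0
```

```bash
python3 - <<'E'
from h import *
snap("wrist","r1")
E
```

Call:
send_rows([
  [-0.06, -0.28, 0, 0, 0, 0],
  [-0.06, -0.28, 0, 0, 0, 0],
  [-0.06, -0.28, 0, 0, 0, 0],
  [-0.06, -0.28, 0, 0, 0, 0],
])

```text
time_s: 3.75
position: [0.6149, -0.2376, 0.2906]
tcp_rot: [[-1.0, -0.003, -0.004], [-0.003, 1.0, 0.001], [0.004, 0.001, -1.0]]
force: [-1.1, -0.1, -0.7]
opening: 0.302
grasp_force: 0.0
```

```bash
python3 - <<'E'
from h import *
snap("wrist","r2")
for t in("r1","r2"):
    p,d,c=load("wrist",t); P=bydepth("wrist",d,c); ok=(d>0)&(P[...,2]<.14)&(P[...,0]>.45)&(P[...,0]<.67)&(P[...,1]<-.07)&(P[...,1]>-.4)
    print(t); m=(ok&(P[...,2]>.035)).astype(np.uint8); n,l,st,ce=cv2.connectedComponentsWithStats(m)
    for k in range(1,n):
        if st[k,4]<60: continue
        q=P[l==k]; q=q[q[:,2]>.038]; r=cv2.minAreaRect((q[:,:2]*1000).astype(np.float32)); print("fin",np.round(r[0],1),np.round(r[1],1),round(r[2],1),"z",np.percentile(q[:,2],[50,98]).round(4),st[k,4])
    m=ok&(P[...,2]>.0075)&(P[...,2]<.06); q=P[m]; r=cv2.minAreaRect((q[:,:2]*1000).astype(np.float32)); print("board",r, np.median(P[ok&(P[...,2]>.007)&(P[...,0]<.52),2]))
    F=P[ok&(P[...,2]>.0075)&(P[...,2]<.02)]
    ys=np.arange(-.33,-.12,.015); xs=[F[abs(F[:,1]-y)<.003][:,0].min() for y in ys]; print("front edge fit",np.polyfit(ys,xs,1), np.round(xs,4))
    ok2=(d>0)&(P[...,2]>.012)&(P[...,2]<.06)&(np.linalg.norm(P[...,:2]-[.62,.007],axis=2)<.04)
    if ok2.sum()>30:
        q=P[ok2]; t=q[:,2]>np.percentile(q[:,2],95)-.003; print("btn",q[t].mean(0),np.percentile(q[:,2],[50,95]), cv2.minEnclosingCircle((q[t,:2]*1000).astype(np.float32)))
E
```

```text
r1
fin [ 577.  -319.4] [ 7.7 68.3] 88.6 z [0.0454 0.0475] 331
fin [ 576.8 -302.5] [ 6.8 69. ] 88.2 z [0.0454 0.0476] 331
fin [ 578.  -277.3] [ 7.1 69.7] 89.3 z [0.0458 0.048 ] 341
fin [ 578.2 -260.7] [ 7.1 68.7] 88.3 z [0.0456 0.0477] 316
fin [ 578.3 -235.6] [ 6.9 69.6] 87.9 z [0.0457 0.0477] 304
fin [ 579.1 -218.4] [ 5.6 68.5] 88.6 z [0.0458 0.0481] 271
fin [ 579.6 -193. ] [ 5.3 69.5] 89.6 z [0.0458 0.0477] 276
fin [ 579.8 -176.4] [ 6.1 69.4] 88.7 z [0.0458 0.0478] 268
fin [ 579.7 -151.9] [69.1  6.4] 0.5 z [0.0458 0.0478] 263
fin [ 580.8 -135.4] [ 6.3 69.8] 88.0 z [0.0457 0.0477] 284
board ((560.9598388671875, -226.68017578125), (230.55374145507812, 145.12901306152344), 88.7208480834961) 0.011488381405845682
front edge fit [0.02343411 0.49451976] [0.4861 0.4874 0.4881 0.4875 0.4884 0.489  0.4882 0.4901 0.4892 0.4893
 0.4908 0.4908 0.4908 0.4919 0.4913]
btn [0.62445704 0.00797116 0.02138357] [0.02083136 0.02260084] ((624.382568359375, 7.823057174682617), 15.691028594970703)
r2
fin [ 576.7 -319.3] [ 6.7 70.9] 88.8 z [0.0457 0.0477] 336
fin [ 577.3 -277.5] [ 5.3 70.1] 89.2 z [0.0459 0.
[... 179 characters left out ...]
76] 252
fin [ 579.3 -219.3] [ 6.1 69. ] 89.1 z [0.0458 0.0477] 269
fin [ 579. -194.] [ 6.2 69.4] 87.7 z [0.0457 0.0477] 304
fin [ 580.6 -177. ] [ 6.6 68.3] 88.8 z [0.0457 0.0478] 301
fin [ 580.9 -152.1] [ 6.9 70.4] 88.6 z [0.0456 0.0476] 320
fin [ 581.5 -135.2] [ 6.6 69.6] 88.9 z [0.0457 0.0479] 323
board ((560.8368530273438, -226.8639678955078), (230.7727508544922, 144.63893127441406), 88.59278106689453) 0.011482331161391135
front edge fit [0.02648123 0.49546206] [0.4872 0.4863 0.4883 0.4877 0.4876 0.4894 0.4892 0.4893 0.4905 0.4901
 0.4896 0.4917 0.491  0.493  0.4919]
btn [0.62495307 0.00779293 0.02139156] [0.02068891 0.02266832] ((624.4540405273438, 8.497823715209961), 16.020048141479492)
```

View pics/r2.png

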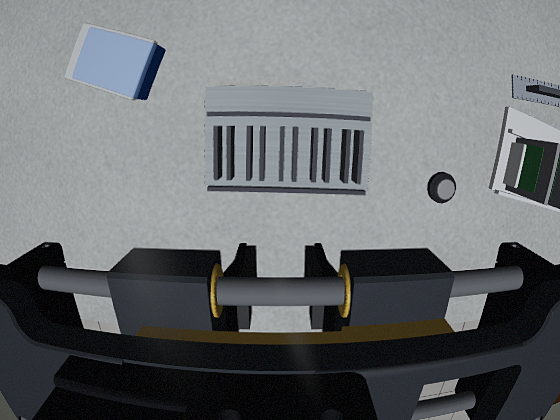

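The rack picture shows the ten fins in five clear pairs (columns 215–362, rows 127–183), the front edge at row 88 and the button at (441,187). Measured values:
- Slots: 42 mm pitch, slot 2 at (0.5787, -0.2271), rack y axis at 88.6°.
- Button: (0.6245, 0.008), top at 0.022.

The numbers fit the given sizes, so I'll go to the first cassette.

```bash
cat >> h.py <<'E'
CAS=np.array([[.5797,.1437],[.5866,.1853],[.5938,.2260],[.6010,.2676],[.6078,.3087]]); CY=80.3
SL=np.array([[.5787+.0247*y,-.2271+y] for y in(-.084,-.042,0,.042,.084)]); SY=88.6
def plan(*w):
    s=readout.read_state(); print(s["time_s"],np.round(s["position"],4),"F",np.round(s["force"],1),"op",round(s["opening"],3))
    for t in w: print(t,row(t[:3],t[3],s).tolist())
E
python3 -c "
from h import *
plan((.59,.0,.25,84),(*CAS[0],.17,CY))"
```

```text
3.8 [ 0.6148 -0.2372  0.2907] F [ 1.   0.1 -0.4] op 0.298
(0.59, 0.0, 0.25, 84) [0.0949, 0.9491, 0.1641, 0.0006, -0.0025, 0.0691]
(np.float64(0.5797), np.float64(0.1437), 0.17, 80.3) [0.1326, 1.5237, 0.4849, 0.0005, -0.0025, 0.1102]
```

Call:
send_rows([
  [0.095, 0.95, 0.164, 0, -0.0025, 0.07],
  [0.095, 0.95, 0.164, 0, -0.0025, 0.07],
  [0.095, 0.95, 0.164, 0, -0.0025, 0.07],
  [0.095, 0.95, 0.164, 0, -0.0025, 0.07],
  [0.095, 0.95, 0.164, 0, -0.0025, 0.07],
  [0.095, 0.95, 0.164, 0, -0.0025, 0.07],
])

```text
time_s: 4.4
position: [0.5873, 0.0054, 0.249]
tcp_rot: [[-0.995, 0.1, -0.003], [0.1, 0.995, 0.003], [0.004, 0.002, -1.0]]
force: [-0.4, 0.1, -0.1]
opening: 0.298
grasp_force: 0.0
```

```bash
python3 -c "
from h import *
plan((*CAS[0],.16,CY),(*CAS[0],.078,CY))"
```

```text
4.4 [0.5873 0.0054 0.249 ] F [-0.4  0.1 -0.1] op 0.298
(np.float64(0.5797), np.float64(0.1437), 0.16, 80.3) [0.0839, 0.5465, 0.3576, 0.0015, -0.0024, 0.0443]
(np.float64(0.5797), np.float64(0.1437), 0.078, 80.3) [0.0827, 0.5457, 0.6856, 0.0015, -0.0024, 0.0443]
```

Call:
send_rows([
  [0.084, 0.546, 0.358, 0.001, -0.0024, 0.044],
  [0.084, 0.546, 0.358, 0.001, -0.0024, 0.044],
  [0.084, 0.546, 0.358, 0.001, -0.0024, 0.044],
  [0.084, 0.546, 0.358, 0.001, -0.0024, 0.044],
  [0.084, 0.546, 0.358, 0.001, -0.0024, 0.044],
  [0.084, 0.546, 0.358, 0.001, -0.0024, 0.044],
])

```text
time_s: 5.0
position: [0.5851, 0.1354, 0.161]
tcp_rot: [[-0.985, 0.175, 0.006], [0.175, 0.985, -0.003], [-0.007, -0.002, -1.0]]
force: [0.3, -0.8, 0.9]
opening: 0.299
grasp_force: 0.0
```

```bash
python3 -c "
from h import *
plan((*CAS[0],.078,CY))"
```

```text
5.0 [0.5851 0.1354 0.161 ] F [ 0.3 -0.8  0.9] op 0.299
(np.float64(0.5797), np.float64(0.1437), 0.078, 80.3) [0.0294, 0.0295, 0.3319, -0.0015, 0.0042, -0.0043]
```

Call:
send_rows([
  [0.029, 0.029, 0.1, -0.0015, 0.004, -0.004],
  [0.029, 0.029, 0.1, -0.0015, 0.004, -0.004],
  [0.029, 0.029, 0.1, -0.0015, 0.004, -0.004],
  [0.029, 0.029, 0.1, -0.0015, 0.004, -0.004],
  [0.029, 0.029, 0.1, -0.0015, 0.004, -0.004],
])

```text
time_s: 5.5
position: [0.58, 0.1434, 0.1364]
tcp_rot: [[-0.985, 0.171, 0.001], [0.171, 0.985, 0.001], [-0.001, 0.001, -1.0]]
force: [-0.4, 0.1, 0.3]
opening: 0.297
grasp_force: 0.0
```

```bash
python3 -c "
from h import *
plan((*CAS[0],.078,CY))"
```

```text
5.5 [0.58   0.1434 0.1364] F [-0.4  0.1  0.3] op 0.297
(np.float64(0.5797), np.float64(0.1437), 0.078, 80.3) [0.0015, 0.0009, 0.2335, 0.0006, 0.0007, -0.0016]
```

Call:
send_rows([
  [0.0015, 0.001, 0.117, 0.0006, 0.0007, -0.0016],
  [0.0015, 0.001, 0.234, 0.0006, 0.0007, -0.0016],
  [0.0015, 0.001, 0.234, 0.0006, 0.0007, -0.0016],
  [0.0015, 0.001, 0.234, 0.0006, 0.0007, -0.0016],
  [0.0015, 0.001, 0.234, 0.0006, 0.0007, -0.0016],
])

```text
time_s: 6.0
position: [0.5797, 0.1445, 0.0782]
tcp_rot: [[-0.986, 0.168, 0.0], [0.168, 0.986, 0.0], [-0.0, 0.0, -1.0]]
force: [-0.1, 1.0, 1.3]
opening: 0.295
grasp_force: 0.0
```

Call:
send_rows([
  [0, 0, 0, 0, 0, 0],
  [0, 0, 0, 0, 0, 0],
  [0, 0, 0, 0, 0, 0],
  [0, 0, 0, 0, 0, 0],
  [0, 0, 0, 0, 0, 0],
  [0, 0, 0, 0, 0, 0],
], grip=0.0)

```text
time_s: 6.6
position: [0.5787, 0.1445, 0.0773]
tcp_rot: [[-0.986, 0.167, -0.002], [0.167, 0.986, 0.0], [0.002, -0.0, -1.0]]
force: [-0.0, -0.8, 5.4]
opening: 0.088
grasp_force: 30.0
```

```bash
python3 -c "
from h import *
x,y=CAS[0]
plan((x,y,.155,CY),(x-.002,y-.235,.16,84))"
```

```text
6.6 [0.5787 0.1445 0.0773] F [-0.  -0.8  5.4] op 0.088
(np.float64(0.5797), np.float64(0.1437), 0.155, 80.3) [-0.0039, -0.0026, -0.3109, -0.0001, -0.0011, 0.0007]
(np.float64(0.5777), np.float64(-0.09129999999999999), 0.16, 84) [-0.1534, -0.9307, -0.331, -0.0001, -0.0011, -0.0404]
```

Call:
send_rows([
  [0, 0, -0.11, 0, 0, 0],
  [0, 0, -0.22, 0, 0, 0],
  [0, 0, -0.33, 0, 0, 0],
  [-0.153, -0.93, -0.331, 0, 0, -0.04],
  [-0.153, -0.93, -0.331, 0, 0, -0.04],
  [-0.153, -0.93, -0.331, 0, 0, -0.04],
  [-0.153, -0.93, -0.331, 0, 0, -0.04],
  [-0.153, -0.93, -0.331, 0, 0, -0.04],
  [-0.153, -0.93, -0.331, 0, 0, -0.04],
  [-0.153, -0.93, -0.331, 0, 0, -0.04],
])

```text
time_s: 7.6
position: [0.5767, -0.0917, 0.1586]
tcp_rot: [[-0.994, 0.108, -0.004], [0.108, 0.994, 0.001], [0.004, 0.001, -1.0]]
force: [-0.1, 0.8, -1.4]
opening: 0.091
grasp_force: 30.0
```

```bash
python3 -c "
from h import *
plan((*SL[0],.155,SY))"
```

```text
7.6 [ 0.5767 -0.0917  0.1586] F [-0.1  0.8 -1.4] op 0.091
(np.float64(0.5766252), np.float64(-0.3111), 0.155, 88.6) [-0.0943, -0.8726, 0.0135, 0.0006, -0.0027, -0.0532]
```

Call:
send_rows([
  [-0.094, -0.8726, 0.0135, 0.0006, -0.0027, -0.0532],
  [-0.094, -0.8726, 0.0135, 0.0006, -0.0027, -0.0532],
  [-0.094, -0.8726, 0.0135, 0.0006, -0.0027, -0.0532],
  [-0.094, -0.8726, 0.0135, 0.0006, -0.0027, -0.0532],
  [-0.094, -0.8726, 0.0135, 0.0006, -0.0027, -0.0532],
  [-0.094, -0.8726, 0.0135, 0.0006, -0.0027, -0.0532],
  [-0.094, -0.8726, 0.0135, 0.0006, -0.0027, -0.0532],
  [-0.094, -0.8726, 0.0135, 0.0006, -0.0027, -0.0532],
])

```text
time_s: 8.4
position: [0.5777, -0.3075, 0.1556]
tcp_rot: [[-1.0, 0.019, -0.0], [0.019, 1.0, 0.001], [0.0, 0.001, -1.0]]
force: [0.8, -0.1, -1.9]
opening: 0.086
grasp_force: 30.0
```

```bash
python3 -c "
from h import *
plan((*SL[0],.12,SY),(*SL[0],.078,SY))
p,d,c,s=snap('wrist','p0'); cv2.imwrite('pics/p0c.png',cv2.resize(p[60:360,60:460,::-1],(800,600)))"
```

```text
8.4 [ 0.5777 -0.3075  0.1556] F [ 0.8 -0.1 -1.9] op 0.086
(np.float64(0.5766252), np.float64(-0.3111), 0.12, 88.6) [0.0039, -0.0147, 0.1422, 0.0006, -0.0, 0.0032]
(np.float64(0.5766252), np.float64(-0.3111), 0.078, 88.6) [0.0039, -0.0148, 0.3102, 0.0006, -0.0, 0.0032]
```

View pics/p0c.png

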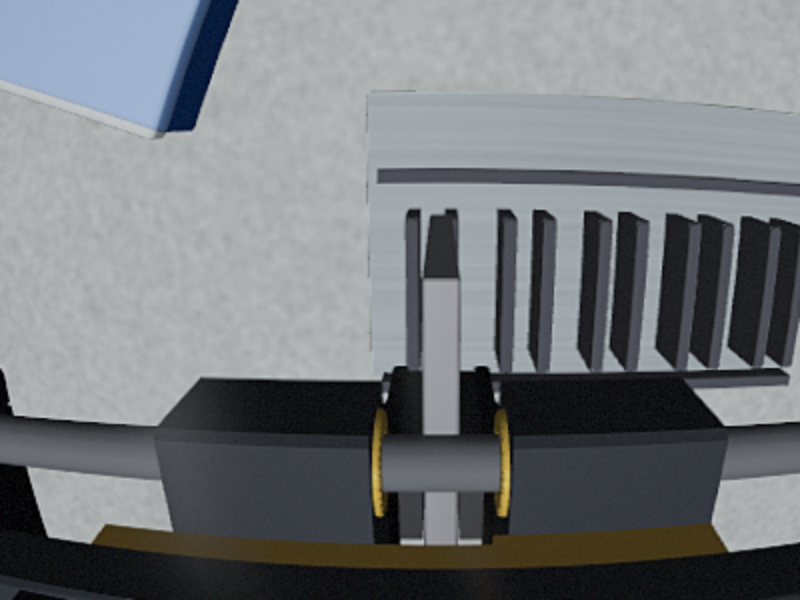

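The crop shows the cassette held square, with the slot 0 fins at columns 413 and 450 and the plate centred about 3–4 mm to the right of the slot. That matches the readout, so I'll correct while lowering to just above the fins.

Call:
send_rows([
  [0.004, -0.0148, 0.07, 0.0006, 0, 0.003],
  [0.004, -0.0148, 0.12, 0.0006, 0, 0.003],
  [0.004, -0.0148, 0.12, 0.0006, 0, 0.003],
  [0.004, -0.0148, 0.12, 0.0006, 0, 0.003],
])

```text
time_s: 8.85
position: [0.5767, -0.3133, 0.1256]
tcp_rot: [[-1.0, 0.026, 0.001], [0.026, 1.0, -0.001], [-0.001, -0.001, -1.0]]
force: [0.0, -0.2, -0.9]
opening: 0.093
grasp_force: 30.0
```

```bash
python3 -c "
from h import *
plan((*SL[0],.1,SY),(*SL[0],.078,SY))"
```

```text
8.85 [ 0.5767 -0.3133  0.1256] F [ 0.  -0.2 -0.9] op 0.093
(np.float64(0.5766252), np.float64(-0.3111), 0.1, 88.6) [0.0005, 0.0087, 0.1024, -0.0008, 0.0004, -0.0008]
(np.float64(0.5766252), np.float64(-0.3111), 0.078, 88.6) [0.0006, 0.0088, 0.1904, -0.0008, 0.0004, -0.0008]
```

Call:
send_rows([
  [0, 0.0044, 0, 0, 0, 0],
  [0, 0.0044, 0, 0, 0, 0],
  [0, 0.0044, 0, 0, 0, 0],
])

```text
time_s: 9.15
position: [0.5771, -0.3133, 0.1266]
tcp_rot: [[-1.0, 0.027, 0.002], [0.027, 1.0, -0.003], [-0.002, -0.003, -1.0]]
force: [0.1, 0.2, -1.1]
opening: 0.091
grasp_force: 30.0
```

```bash
python3 -c "
from h import *
plan((*SL[0],.1,SY),(*SL[0],.078,SY))"
```

```text
9.15 [ 0.5771 -0.3133  0.1266] F [ 0.1  0.2 -1.1] op 0.091
(np.float64(0.5766252), np.float64(-0.3111), 0.1, 88.6) [0.0022, 0.0092, 0.1063, -0.0018, 0.0015, -0.0013]
(np.float64(0.5766252), np.float64(-0.3111), 0.078, 88.6) [0.0024, 0.0094, 0.1943, -0.0018, 0.0015, -0.0013]
```

```bash
cat >> h.py <<'E'
def fit(k,tag):
    """plate in hand against the fins of slot k, in the picture's own frame: offset along rack y (mm)"""
    p,d,c,s=snap("wrist",tag); P=bydepth("wrist",d,c); a=np.radians(SY)
    Q=(P[...,:2]-SL[k])@np.array([[np.sin(a),np.cos(a)],[-np.cos(a),np.sin(a)]])  # rack x,y from slot centre
    u,v=np.mgrid[:420,:560]; ok=(d>0)&(u<250)&(abs(Q[...,1])<.014)
    pl=ok&(P[...,2]>.056)&(P[...,2]<.16)&(Q[...,0]<-.03)&(Q[...,0]>-.055)
    fn=ok&(P[...,2]>.044)&(P[...,2]<.0495)&(Q[...,0]<-.012)&(Q[...,0]>-.034)
    mid=lambda q:(np.percentile(q,2)+np.percentile(q,98))/2
    out={}
    if pl.sum()>20: out["plate y"]=(round(mid(Q[pl][:,1])*1e3,1),np.ptp(np.percentile(Q[pl][:,1],[2,98]))*1e3,pl.sum(),"front x",np.percentile(Q[pl][:,0],2)*1e3)
    for n,m in(("fin-",fn&(Q[...,1]<-.003)),("fin+",fn&(Q[...,1]>.003))):
        if m.sum()>10: out[n]=(round(mid(Q[m][:,1])*1e3,1),m.sum())
    print(out)
E
python3 -c "
from h import *
fit(0,'f0');plan((*SL[0],.1,SY))"
```

```text
{'plate y': (np.float64(-1.8), np.float64(7.840419713144779), np.int64(632), 'front x', np.float64(-43.59932866244852)), 'fin-': (np.float64(-9.2), np.int64(98)), 'fin+': (np.float64(8.7), np.int64(210))}
9.2 [ 0.577  -0.3133  0.1265] F [ 0.5 -0.6 -1.9] op 0.089
(np.float64(0.5766252), np.float64(-0.3111), 0.1, 88.6) [0.0019, 0.0091, 0.1059, -0.0017, 0.0015, -0.0014]
```

Call:
send_rows([
  [0.002, 0.008, 0.03, -0.0017, 0.0015, -0.0014],
  [0.002, 0.008, 0.07, -0.0017, 0.0015, -0.0014],
  [0.002, 0.008, 0.1, -0.0017, 0.0015, -0.0014],
  [0.002, 0.008, 0.1, -0.0017, 0.0015, -0.0014],
])

```text
time_s: 9.6
position: [0.5752, -0.3104, 0.0988]
tcp_rot: [[-1.0, 0.024, -0.004], [0.024, 1.0, 0.003], [0.004, 0.003, -1.0]]
force: [-0.2, 0.6, -2.4]
opening: 0.092
grasp_force: 30.0
```

```bash
python3 -c "
from h import *
fit(0,'f1');plan((*SL[0],.077,SY))"
```

```text
{'plate y': (np.float64(0.9), np.float64(7.812038025165313), np.int64(1137), 'front x', np.float64(-45.407715912564846)), 'fin-': (np.float64(-8.6), np.int64(253)), 'fin+': (np.float64(9.1), np.int64(173))}
9.65 [ 0.5756 -0.3107  0.0996] F [-0.3 -0.  -0.9] op 0.088
(np.float64(0.5766252), np.float64(-0.3111), 0.077, 88.6) [-0.0042, -0.0016, 0.0903, 0.0013, -0.0019, 0.0]
```

Call:
send_rows([
  [-0.003, -0.002, 0.045, 0.001, -0.001, 0],
  [-0.003, -0.002, 0.09, 0.001, -0.001, 0],
  [-0.003, -0.002, 0.091, 0.001, -0.001, 0],
  [-0.003, -0.002, 0.091, 0.001, -0.001, 0],
])

```text
time_s: 10.05
position: [0.5766, -0.3114, 0.0774]
tcp_rot: [[-1.0, 0.024, -0.0], [0.024, 1.0, -0.0], [0.0, -0.0, -1.0]]
force: [-1.0, -1.0, -0.6]
opening: 0.088
grasp_force: 30.0
```

Call:
send_rows([
  [0, 0, 0, 0, 0, 0],
  [0, 0, 0, 0, 0, 0],
  [0, 0, 0, 0, 0, 0],
  [0, 0, 0, 0, 0, 0],
  [0, 0, -0.2, 0, 0, 0],
  [0, 0, -0.34, 0, 0, 0],
  [0, 0.95, -0.34, 0, 0, 0.04],
  [0, 0.95, -0.34, 0, 0, 0.04],
  [0, 0.95, -0.34, 0, 0, 0.04],
  [0, 0.95, -0.34, 0, 0, 0.04],
  [0, 0.95, -0.34, 0, 0, 0.04],
  [0, 0.95, -0.34, 0, 0, 0.04],
], grip=0.3)

```text
time_s: 11.25
position: [0.5817, -0.069, 0.1631]
tcp_rot: [[-0.997, 0.081, -0.001], [0.081, 0.997, 0.001], [0.001, 0.001, -1.0]]
force: [0.5, -0.4, 0.3]
opening: 0.299
grasp_force: 0.0
```

```bash
python3 -c "
from h import *
plan((*CAS[1],.145,CY))"
```

```text
11.25 [ 0.5817 -0.069   0.1631] F [ 0.5 -0.4  0.3] op 0.299
(np.float64(0.5866), np.float64(0.1853), 0.145, 80.3) [0.0634, 1.0152, 0.0735, 0.0005, -0.0005, 0.0559]
```

Call:
send_rows([
  [0.063, 1.0, 0.073, 0, 0, 0.056],
  [0.063, 1.0, 0.073, 0, 0, 0.056],
  [0.063, 1.0, 0.073, 0, 0, 0.056],
  [0.063, 1.0, 0.073, 0, 0, 0.056],
  [0.063, 1.0, 0.073, 0, 0, 0.056],
  [0.063, 1.0, 0.073, 0, 0, 0.056],
  [0.063, 1.0, 0.073, 0, 0, 0.056],
  [0.063, 1.0, 0.073, 0, 0, 0.056],
  [0.063, 1.0, 0.073, 0, 0, 0.056],
  [0.063, 1.0, 0.073, 0, 0, 0.056],
  [0.063, 1.0, 0.073, 0, 0, 0.056],
])

```text
time_s: 12.35
position: [0.5892, 0.175, 0.1446]
tcp_rot: [[-0.984, 0.176, 0.001], [0.176, 0.984, -0.001], [-0.001, -0.001, -1.0]]
force: [-0.3, -0.3, 0.1]
opening: 0.301
grasp_force: 0.0
```

```bash
python3 -c "
from h import *
plan((*CAS[1],.078,CY))"
```

```text
12.35 [0.5892 0.175  0.1446] F [-0.3 -0.3  0.1] op 0.301
(np.float64(0.5866), np.float64(0.1853), 0.078, 80.3) [0.0177, 0.0392, 0.2665, -0.0006, 0.0007, -0.0049]
```

Call:
send_rows([
  [0.0177, 0.039, 0.05, 0, 0, -0.005],
  [0.0177, 0.039, 0.05, 0, 0, -0.005],
  [0.0177, 0.039, 0.05, 0, 0, -0.005],
  [0.0177, 0.039, 0.05, 0, 0, -0.005],
  [0.0177, 0.039, 0.16, 0, 0, -0.005],
  [0.0177, 0.039, 0.267, 0, 0, -0.005],
  [0.0177, 0.039, 0.267, 0, 0, -0.005],
  [0.0177, 0.039, 0.267, 0, 0, -0.005],
])

```text
time_s: 13.15
position: [0.5863, 0.1865, 0.0777]
tcp_rot: [[-0.986, 0.166, 0.0], [0.166, 0.986, -0.001], [-0.0, -0.001, -1.0]]
force: [0.5, 0.3, 0.7]
opening: 0.3
grasp_force: 0.0
```

Call:
send_rows([
  [0, 0, 0, 0, 0, 0],
  [0, 0, 0, 0, 0, 0],
  [0, 0, 0, 0, 0, 0],
  [0, 0, 0, 0, 0, 0],
  [0, 0, 0, 0, 0, 0],
  [0, 0, 0, 0, 0, 0],
], grip=0.0)

```text
time_s: 13.75
position: [0.587, 0.1867, 0.0788]
tcp_rot: [[-0.986, 0.167, 0.003], [0.167, 0.986, -0.001], [-0.003, -0.0, -1.0]]
force: [-0.9, 0.5, 4.9]
opening: 0.087
grasp_force: 29.9
```

```bash
python3 -c "
from h import *
x,y=CAS[1]
plan((x,y,.155,CY),(x-.004,y-.235,.155,84))"
```

```text
13.75 [0.587  0.1867 0.0788] F [-0.9  0.5  4.9] op 0.087
(np.float64(0.5866), np.float64(0.1853), 0.155, 80.3) [-0.0002, -0.0057, -0.3047, -0.0002, 0.0018, 0.0013]
(np.float64(0.5826), np.float64(-0.049699999999999994), 0.155, 84) [-0.141, -0.9353, -0.3041, -0.0002, 0.0017, -0.0398]
```

Call:
send_rows([
  [0, 0, -0.15, 0, 0, 0],
  [0, 0, -0.31, 0, 0, 0],
  [-0.141, -0.935, -0.31, 0, 0.0017, -0.04],
  [-0.141, -0.935, -0.31, 0, 0.0017, -0.04],
  [-0.141, -0.935, -0.31, 0, 0.0017, -0.04],
  [-0.141, -0.935, -0.31, 0, 0.0017, -0.04],
  [-0.141, -0.935, -0.31, 0, 0.0017, -0.04],
  [-0.141, -0.935, -0.31, 0, 0.0017, -0.04],
  [-0.141, -0.935, -0.31, 0, 0.0017, -0.04],
  [-0.141, -0.935, -0.31, 0, 0.0017, -0.04],
  [-0.141, -0.935, -0.31, 0, 0.0017, -0.04],
])

```text
time_s: 14.85
position: [0.5817, -0.0482, 0.1552]
tcp_rot: [[-0.995, 0.102, -0.003], [0.102, 0.995, -0.0], [0.003, -0.0, -1.0]]
force: [-0.9, -0.1, -1.1]
opening: 0.088
grasp_force: 30.0
```

```bash
python3 -c "
from h import *
plan((*SL[1],.130,SY))"
```

```text
14.85 [ 0.5817 -0.0482  0.1552] F [-0.9 -0.1 -1.1] op 0.088
(np.float64(0.5776626), np.float64(-0.2691), 0.13, 88.6) [-0.0744, -0.8808, 0.1012, -0.0002, -0.0017, -0.0497]
```

Call:
send_rows([
  [-0.074, -0.879, 0.1, 0, -0.0017, -0.05],
  [-0.074, -0.879, 0.1, 0, -0.0017, -0.05],
  [-0.074, -0.879, 0.1, 0, -0.0017, -0.05],
  [-0.074, -0.879, 0.1, 0, -0.0017, -0.05],
  [-0.074, -0.879, 0.1, 0, -0.0017, -0.05],
  [-0.074, -0.879, 0.1, 0, -0.0017, -0.05],
  [-0.074, -0.879, 0.1, 0, -0.0017, -0.05],
  [-0.074, -0.879, 0.1, 0, -0.0017, -0.05],
  [-0.074, -0.879, 0.1, 0, -0.0017, -0.05],
  [-0.074, -0.879, 0.1, 0, -0.0017, -0.05],
])

```text
time_s: 15.85
position: [0.5778, -0.2687, 0.1309]
tcp_rot: [[-1.0, 0.024, 0.001], [0.024, 1.0, -0.001], [-0.001, -0.001, -1.0]]
force: [-0.6, -0.2, -0.7]
opening: 0.088
grasp_force: 30.0
```

```bash
python3 -c "
from h import *
fit(1,'g0');plan((*SL[1],.1,SY),(*SL[1],.078,SY))"
```

```text
{'plate y': (np.float64(0.7), np.float64(7.514496129719094), np.int64(401), 'front x', np.float64(-45.20449886301627)), 'fin-': (np.float64(-8.5), np.int64(180)), 'fin+': (np.float64(8.9), np.int64(146))}
15.9 [ 0.5778 -0.269   0.1309] F [-0.2 -0.3 -1.2] op 0.091
(np.float64(0.5776626), np.float64(-0.2691), 0.1, 88.6) [0.0006, -0.0002, 0.1235, -0.0005, 0.0006, 0.0001]
(np.float64(0.5776626), np.float64(-0.2691), 0.078, 88.6) [0.0007, -0.0002, 0.2115, -0.0005, 0.0006, 0.0001]
```

Call:
send_rows([
  [0, -0.0015, 0.05, 0, 0, 0],
  [0, -0.0015, 0.1, 0, 0, 0],
  [0, -0.0015, 0.15, 0, 0, 0],
  [0, -0.0015, 0.19, 0, 0, 0],
  [0, -0.0015, 0.21, 0, 0, 0],
  [0, -0.0015, 0.21, 0, 0, 0],
])

```text
time_s: 16.5
position: [0.5776, -0.2706, 0.0788]
tcp_rot: [[-1.0, 0.026, 0.0], [0.026, 1.0, -0.0], [-0.001, -0.0, -1.0]]
force: [-0.0, 1.8, 6.4]
opening: 0.089
grasp_force: 30.0
```

```bash
python3 -c "
from h import *
fit(1,'g1');plan((*SL[1],.078,SY))"
```

```text
{'plate y': (np.float64(-1.1), np.float64(7.857075014598361), np.int64(1034), 'front x', np.float64(-45.194341114295554)), 'fin-': (np.float64(-9.1), np.int64(226)), 'fin+': (np.float64(8.6), np.int64(308))}
16.55 [ 0.5776 -0.2706  0.0788] F [-0.5  1.4  6.4] op 0.089
(np.float64(0.5776626), np.float64(-0.2691), 0.078, 88.6) [-0.0001, 0.0058, 0.0032, -0.0002, 0.0004, -0.0012]
```

Call:
send_rows([
  [0, 0, 0, 0, 0, 0],
  [0, 0, 0, 0, 0, 0],
  [0, 0, 0, 0, 0, 0],
  [0, 0, 0, 0, 0, 0],
  [0, 0, -0.15, 0, 0, 0],
  [0, 0, -0.3, 0, 0, 0],
  [0, 0.99, -0.3, 0, 0, 0.04],
  [0, 0.99, -0.3, 0, 0, 0.04],
  [0, 0.99, -0.3, 0, 0, 0.04],
  [0, 0.99, -0.3, 0, 0, 0.04],
  [0, 0.99, -0.3, 0, 0, 0.04],
  [0, 0.99, -0.3, 0, 0, 0.04],
], grip=0.3)

```text
time_s: 17.75
position: [0.5826, -0.0171, 0.1527]
tcp_rot: [[-0.997, 0.082, -0.001], [0.082, 0.997, 0.002], [0.001, 0.001, -1.0]]
force: [-1.5, 0.2, -0.3]
opening: 0.299
grasp_force: 0.0
```

Call:
send_rows([
  [0, 0, 0, 0, 0, 0],
  [0, 0, 0, 0, 0, 0],
])

```text
time_s: 17.95
position: [0.5842, -0.0242, 0.1529]
tcp_rot: [[-0.996, 0.089, 0.001], [0.089, 0.996, -0.001], [-0.001, -0.001, -1.0]]
force: [-0.4, -0.9, -0.2]
opening: 0.297
grasp_force: 0.0
```

```bash
python3 -c "
from h import *
plan((*CAS[2],.145,CY))"
```

```text
17.95 [ 0.5842 -0.0242  0.1529] F [-0.4 -0.9 -0.2] op 0.297
(np.float64(0.5938), np.float64(0.226), 0.145, 80.3) [0.0511, 1.0002, 0.0301, -0.0008, 0.0009, 0.0509]
```

Call:
send_rows([
  [0.051, 1.0, 0.03, 0, 0, 0.051],
  [0.051, 1.0, 0.03, 0, 0, 0.051],
  [0.051, 1.0, 0.03, 0, 0, 0.051],
  [0.051, 1.0, 0.03, 0, 0, 0.051],
  [0.051, 1.0, 0.03, 0, 0, 0.051],
  [0.051, 1.0, 0.03, 0, 0, 0.051],
  [0.051, 1.0, 0.03, 0, 0, 0.051],
  [0.051, 1.0, 0.03, 0, 0, 0.051],
  [0.051, 1.0, 0.03, 0, 0, 0.051],
  [0.051, 1.0, 0.03, 0, 0, 0.051],
  [0.051, 1.0, 0.03, 0, 0, 0.051],
])

```text
time_s: 19.05
position: [0.5937, 0.2257, 0.1453]
tcp_rot: [[-0.985, 0.17, 0.001], [0.17, 0.985, -0.001], [-0.001, -0.001, -1.0]]
force: [0.0, -0.3, 0.8]
opening: 0.301
grasp_force: 0.0
```

```bash
python3 -c "
from h import *
plan((*CAS[2],.078,CY))"
```

```text
19.05 [0.5937 0.2257 0.1453] F [ 0.  -0.3  0.8] op 0.301
(np.float64(0.5938), np.float64(0.226), 0.078, 80.3) [-0.0, 0.0016, 0.2693, -0.0005, 0.0006, -0.001]
```

Call:
send_rows([
  [0, 0.0016, 0.1, 0, 0, -0.001],
  [0, 0.0016, 0.2, 0, 0, -0.001],
  [0, 0.0016, 0.269, 0, 0, -0.001],
  [0, 0.0016, 0.269, 0, 0, -0.001],
  [0, 0.0016, 0.269, 0, 0, -0.001],
])

```text
time_s: 19.55
position: [0.5937, 0.227, 0.0781]
tcp_rot: [[-0.986, 0.167, 0.001], [0.167, 0.986, -0.001], [-0.001, -0.001, -1.0]]
force: [-0.2, -1.1, -0.5]
opening: 0.295
grasp_force: 0.0
```

Call:
send_rows([
  [0, 0, 0, 0, 0, 0],
  [0, 0, 0, 0, 0, 0],
  [0, 0, 0, 0, 0, 0],
  [0, 0, 0, 0, 0, 0],
  [0, 0, 0, 0, 0, 0],
], grip=0.0)

```text
time_s: 20.05
position: [0.594, 0.2275, 0.0789]
tcp_rot: [[-0.986, 0.166, 0.002], [0.166, 0.986, -0.0], [-0.002, -0.0, -1.0]]
force: [-0.6, -0.2, 5.1]
opening: 0.091
grasp_force: 30.0
```

Call:
send_rows([
  [0, 0, -0.15, 0, 0, 0],
  [0, 0, -0.31, 0, 0, 0],
  [-0.145, -0.935, -0.31, 0, 0, -0.04],
  [-0.145, -0.935, -0.31, 0, 0, -0.04],
  [-0.145, -0.935, -0.31, 0, 0, -0.04],
  [-0.145, -0.935, -0.31, 0, 0, -0.04],
  [-0.145, -0.935, -0.31, 0, 0, -0.04],
  [-0.145, -0.935, -0.31, 0, 0, -0.04],
  [-0.145, -0.935, -0.31, 0, 0, -0.04],
  [-0.145, -0.935, -0.31, 0, 0, -0.04],
  [-0.145, -0.935, -0.31, 0, 0, -0.04],
])

```text
time_s: 21.15
position: [0.5899, -0.0076, 0.1554]
tcp_rot: [[-0.995, 0.102, 0.0], [0.102, 0.995, -0.0], [-0.0, -0.0, -1.0]]
force: [1.3, 0.8, -1.0]
opening: 0.089
grasp_force: 30.0
```

```bash
python3 -c "
from h import *
plan((*SL[2],.130,SY))"
```

```text
21.15 [ 0.5899 -0.0076  0.1554] F [ 1.3  0.8 -1. ] op 0.089
(np.float64(0.5787), np.float64(-0.2271), 0.13, 88.6) [-0.0451, -0.8779, 0.1022, -0.0003, 0.0001, -0.0497]
```

Call:
send_rows([
  [-0.045, -0.877, 0.1, 0, 0, -0.05],
  [-0.045, -0.877, 0.1, 0, 0, -0.05],
  [-0.045, -0.877, 0.1, 0, 0, -0.05],
  [-0.045, -0.877, 0.1, 0, 0, -0.05],
  [-0.045, -0.877, 0.1, 0, 0, -0.05],
  [-0.045, -0.877, 0.1, 0, 0, -0.05],
  [-0.045, -0.877, 0.1, 0, 0, -0.05],
  [-0.045, -0.877, 0.1, 0, 0, -0.05],
  [-0.045, -0.877, 0.1, 0, 0, -0.05],
  [-0.045, -0.877, 0.1, 0, 0, -0.05],
])

```text
time_s: 22.15
position: [0.5788, -0.2269, 0.1311]
tcp_rot: [[-1.0, 0.024, 0.001], [0.024, 1.0, -0.001], [-0.001, -0.001, -1.0]]
force: [-0.3, 0.6, -1.3]
opening: 0.09
grasp_force: 30.0
```

```bash
python3 -c "
from h import *
fit(2,'g2');plan((*SL[2],.078,SY))"
```

```text
{'plate y': (np.float64(0.5), np.float64(7.498789214534145), np.int64(415), 'front x', np.float64(-44.735285301241134)), 'fin-': (np.float64(-8.4), np.int64(173)), 'fin+': (np.float64(8.7), np.int64(150))}
22.2 [ 0.5788 -0.2272  0.131 ] F [-0.1  0.1 -0.5] op 0.094
(np.float64(0.5787), np.float64(-0.2271), 0.078, 88.6) [0.0007, 0.0007, 0.2121, -0.0005, 0.0006, 0.0001]
```

Centred to within 0.5 mm, so I'll lower, release and go back for cassette 3.

Call:
send_rows([
  [0, 0, 0.05, 0, 0, 0],
  [0, 0, 0.1, 0, 0, 0],
  [0, 0, 0.15, 0, 0, 0],
  [0, 0, 0.19, 0, 0, 0],
  [0, 0, 0.211, 0, 0, 0],
  [0, 0, 0.211, 0, 0, 0],
])

```text
time_s: 22.8
position: [0.5783, -0.2284, 0.0788]
tcp_rot: [[-1.0, 0.026, -0.0], [0.026, 1.0, -0.0], [0.0, -0.0, -1.0]]
force: [-1.8, 2.1, 6.3]
opening: 0.089
grasp_force: 30.0
```

Call:
send_rows([
  [0, 0, 0, 0, 0, 0],
  [0, 0, 0, 0, 0, 0],
  [0, 0, 0, 0, 0, 0],
  [0, 0, 0, 0, 0, 0],
  [0, 0, -0.15, 0, 0, 0],
  [0, 0, -0.3, 0, 0, 0],
  [0, 0.99, -0.3, 0, 0, 0.04],
  [0, 0.99, -0.3, 0, 0, 0.04],
  [0, 0.99, -0.3, 0, 0, 0.04],
  [0, 0.99, -0.3, 0, 0, 0.04],
  [0, 0.99, -0.3, 0, 0, 0.04],
  [0, 0.99, -0.3, 0, 0, 0.04],
], grip=0.3)

```text
time_s: 24.0
position: [0.5838, 0.025, 0.1527]
tcp_rot: [[-0.997, 0.082, -0.001], [0.082, 0.997, 0.001], [0.001, 0.001, -1.0]]
force: [-0.2, 0.0, -0.7]
opening: 0.296
grasp_force: 0.0
```

Call:
send_rows([
  [0, 0, 0, 0, 0, 0],
  [0, 0, 0, 0, 0, 0],
  [0, 0, 0, 0, 0, 0],
])

```text
time_s: 24.3
position: [0.5852, 0.0173, 0.1528]
tcp_rot: [[-0.996, 0.091, 0.001], [0.091, 0.996, -0.001], [-0.001, -0.001, -1.0]]
force: [-0.6, 0.2, 0.3]
opening: 0.3
grasp_force: 0.0
```

```bash
python3 -c "
from h import *
plan((*CAS[3],.145,CY))"
```

```text
24.3 [0.5852 0.0173 0.1528] F [-0.6  0.2  0.3] op 0.3
(np.float64(0.601), np.float64(0.2676), 0.145, 80.3) [0.028, 1.0027, 0.03, -0.0007, 0.0006, 0.0499]
```

Call:
send_rows([
  [0.028, 1.0, 0.03, 0, 0, 0.05],
  [0.028, 1.0, 0.03, 0, 0, 0.05],
  [0.028, 1.0, 0.03, 0, 0, 0.05],
  [0.028, 1.0, 0.03, 0, 0, 0.05],
  [0.028, 1.0, 0.03, 0, 0, 0.05],
  [0.028, 1.0, 0.03, 0, 0, 0.05],
  [0.028, 1.0, 0.03, 0, 0, 0.05],
  [0.028, 1.0, 0.03, 0, 0, 0.05],
  [0.028, 1.0, 0.03, 0, 0, 0.05],
  [0.028, 1.0, 0.03, 0, 0, 0.05],
  [0.028, 1.0, 0.03, 0, 0, 0.05],
])

```text
time_s: 25.4
position: [0.6005, 0.2674, 0.1453]
tcp_rot: [[-0.986, 0.168, 0.001], [0.168, 0.986, -0.001], [-0.001, -0.001, -1.0]]
force: [-0.7, -0.3, -0.4]
opening: 0.3
grasp_force: 0.0
```

```bash
python3 -c "
from h import *
plan((*CAS[3],.078,CY))"
```

```text
25.4 [0.6005 0.2674 0.1453] F [-0.7 -0.3 -0.4] op 0.3
(np.float64(0.601), np.float64(0.2676), 0.078, 80.3) [-0.0016, 0.0014, 0.2693, -0.0005, 0.0006, 0.0001]
```

Call:
send_rows([
  [-0.0016, 0.0014, 0.1, 0, 0, 0],
  [-0.0016, 0.0014, 0.2, 0, 0, 0],
  [-0.0016, 0.0014, 0.269, 0, 0, 0],
  [-0.0016, 0.0014, 0.269, 0, 0, 0],
  [-0.0016, 0.0014, 0.269, 0, 0, 0],
])

```text
time_s: 25.9
position: [0.6009, 0.2686, 0.078]
tcp_rot: [[-0.986, 0.167, 0.001], [0.167, 0.986, -0.001], [-0.001, -0.001, -1.0]]
force: [0.3, 0.6, -0.3]
opening: 0.303
grasp_force: 0.0
```

Call:
send_rows([
  [0, 0, 0, 0, 0, 0],
  [0, 0, 0, 0, 0, 0],
  [0, 0, 0, 0, 0, 0],
  [0, 0, 0, 0, 0, 0],
  [0, 0, 0, 0, 0, 0],
], grip=0.0)

```text
time_s: 26.4
position: [0.6013, 0.2691, 0.0789]
tcp_rot: [[-0.986, 0.166, 0.002], [0.166, 0.986, -0.0], [-0.002, 0.0, -1.0]]
force: [-0.2, -0.4, 4.3]
opening: 0.091
grasp_force: 30.0
```

Call:
send_rows([
  [0, 0, -0.15, 0, 0, 0],
  [0, 0, -0.31, 0, 0, 0],
  [-0.12, -0.935, -0.31, 0, 0, -0.04],
  [-0.12, -0.935, -0.31, 0, 0, -0.04],
  [-0.12, -0.935, -0.31, 0, 0, -0.04],
  [-0.12, -0.935, -0.31, 0, 0, -0.04],
  [-0.12, -0.935, -0.31, 0, 0, -0.04],
  [-0.12, -0.935, -0.31, 0, 0, -0.04],
  [-0.12, -0.935, -0.31, 0, 0, -0.04],
  [-0.12, -0.935, -0.31, 0, 0, -0.04],
  [-0.12, -0.935, -0.31, 0, 0, -0.04],
])

```text
time_s: 27.5
position: [0.5911, 0.0349, 0.1555]
tcp_rot: [[-0.995, 0.102, 0.0], [0.102, 0.995, -0.001], [-0.0, -0.0, -1.0]]
force: [-0.6, 0.4, -0.6]
opening: 0.088
grasp_force: 30.0
```

```bash
python3 -c "
from h import *
plan((*SL[3],.130,SY))"
```

```text
27.5 [0.5911 0.0349 0.1555] F [-0.6  0.4 -0.6] op 0.088
(np.float64(0.5797374), np.float64(-0.1851), 0.13, 88.6) [-0.0449, -0.8802, 0.1023, -0.0003, 0.0003, -0.0497]
```

Call:
send_rows([
  [-0.045, -0.88, 0.1, 0, 0, -0.05],
  [-0.045, -0.88, 0.1, 0, 0, -0.05],
  [-0.045, -0.88, 0.1, 0, 0, -0.05],
  [-0.045, -0.88, 0.1, 0, 0, -0.05],
  [-0.045, -0.88, 0.1, 0, 0, -0.05],
  [-0.045, -0.88, 0.1, 0, 0, -0.05],
  [-0.045, -0.88, 0.1, 0, 0, -0.05],
  [-0.045, -0.88, 0.1, 0, 0, -0.05],
  [-0.045, -0.88, 0.1, 0, 0, -0.05],
  [-0.045, -0.88, 0.1, 0, 0, -0.05],
])

```text
time_s: 28.5
position: [0.5798, -0.1851, 0.131]
tcp_rot: [[-1.0, 0.024, 0.001], [0.024, 1.0, -0.001], [-0.001, -0.001, -1.0]]
force: [-0.5, -0.2, 0.0]
opening: 0.093
grasp_force: 30.0
```

```bash
python3 -c "
from h import *
fit(3,'g3');plan((*SL[3],.078,SY))"
```

```text
{'plate y': (np.float64(0.3), np.float64(7.554772659045864), np.int64(407), 'front x', np.float64(-45.39735473878454)), 'fin-': (np.float64(-8.6), np.int64(165)), 'fin+': (np.float64(8.6), np.int64(145))}
28.55 [ 0.5798 -0.1854  0.131 ] F [ 0.6  0.3 -0.6] op 0.092
(np.float64(0.5797374), np.float64(-0.1851), 0.078, 88.6) [0.0003, 0.0012, 0.212, -0.0005, 0.0006, 0.0002]
```

Call:
send_rows([
  [0, 0.001, 0.05, 0, 0, 0],
  [0, 0.001, 0.1, 0, 0, 0],
  [0, 0.001, 0.15, 0, 0, 0],
  [0, 0.001, 0.19, 0, 0, 0],
  [0, 0.001, 0.211, 0, 0, 0],
  [0, 0.001, 0.211, 0, 0, 0],
])

```text
time_s: 29.15
position: [0.5795, -0.1863, 0.0788]
tcp_rot: [[-1.0, 0.026, 0.0], [0.026, 1.0, -0.0], [-0.0, -0.0, -1.0]]
force: [-2.0, 0.9, 7.1]
opening: 0.088
grasp_force: 30.0
```

Call:
send_rows([
  [0, 0, 0, 0, 0, 0],
  [0, 0, 0, 0, 0, 0],
  [0, 0, 0, 0, 0, 0],
  [0, 0, 0, 0, 0, 0],
  [0, 0, -0.15, 0, 0, 0],
  [0, 0, -0.3, 0, 0, 0],
  [0, 0.99, -0.3, 0, 0, 0.04],
  [0, 0.99, -0.3, 0, 0, 0.04],
  [0, 0.99, -0.3, 0, 0, 0.04],
  [0, 0.99, -0.3, 0, 0, 0.04],
  [0, 0.99, -0.3, 0, 0, 0.04],
  [0, 0.99, -0.3, 0, 0, 0.04],
], grip=0.3)

```text
time_s: 30.35
position: [0.5849, 0.067, 0.1526]
tcp_rot: [[-0.997, 0.082, -0.0], [0.082, 0.997, 0.001], [0.0, 0.001, -1.0]]
force: [-0.3, -0.6, -0.2]
opening: 0.304
grasp_force: 0.0
```

Call:
send_rows([
  [0, 0, 0, 0, 0, 0],
  [0, 0, 0, 0, 0, 0],
  [0, 0, 0, 0, 0, 0],
])

```text
time_s: 30.65
position: [0.5861, 0.0595, 0.1527]
tcp_rot: [[-0.996, 0.091, 0.001], [0.091, 0.996, -0.001], [-0.001, -0.001, -1.0]]
force: [-0.3, -0.8, -0.3]
opening: 0.301
grasp_force: 0.0
```

```bash
python3 -c "
from h import *
plan((*CAS[4],.145,CY))"
```

```text
30.65 [0.5861 0.0595 0.1527] F [-0.3 -0.8 -0.3] op 0.301
(np.float64(0.6078), np.float64(0.3087), 0.145, 80.3) [0.0043, 1.0005, 0.0298, -0.0007, 0.0006, 0.0499]
```

Call:
send_rows([
  [0.004, 1.0, 0.03, 0, 0, 0.05],
  [0.004, 1.0, 0.03, 0, 0, 0.05],
  [0.004, 1.0, 0.03, 0, 0, 0.05],
  [0.004, 1.0, 0.03, 0, 0, 0.05],
  [0.004, 1.0, 0.03, 0, 0, 0.05],
  [0.004, 1.0, 0.03, 0, 0, 0.05],
  [0.004, 1.0, 0.03, 0, 0, 0.05],
  [0.004, 1.0, 0.03, 0, 0, 0.05],
  [0.004, 1.0, 0.03, 0, 0, 0.05],
  [0.004, 1.0, 0.03, 0, 0, 0.05],
  [0.004, 1.0, 0.03, 0, 0, 0.05],
])

```text
time_s: 31.75
position: [0.6074, 0.309, 0.1453]
tcp_rot: [[-0.986, 0.168, 0.001], [0.168, 0.986, -0.001], [-0.001, -0.001, -1.0]]
force: [-0.2, -0.6, 0.3]
opening: 0.3
grasp_force: 0.0
```

```bash
python3 -c "
from h import *
plan((*CAS[4],.078,CY))"
```

```text
31.75 [0.6074 0.309  0.1453] F [-0.2 -0.6  0.3] op 0.3
(np.float64(0.6078), np.float64(0.3087), 0.078, 80.3) [-0.0014, -0.0007, 0.2694, -0.0005, 0.0006, 0.0002]
```

Call:
send_rows([
  [-0.0014, 0, 0.1, 0, 0, 0],
  [-0.0014, 0, 0.2, 0, 0, 0],
  [-0.0014, 0, 0.269, 0, 0, 0],
  [-0.0014, 0, 0.269, 0, 0, 0],
  [-0.0014, 0, 0.269, 0, 0, 0],
])

```text
time_s: 32.25
position: [0.6077, 0.3099, 0.078]
tcp_rot: [[-0.986, 0.167, 0.001], [0.167, 0.986, -0.001], [-0.001, -0.001, -1.0]]
force: [0.8, 0.1, 0.6]
opening: 0.299
grasp_force: 0.0
```

Call:
send_rows([
  [0, 0, 0, 0, 0, 0],
  [0, 0, 0, 0, 0, 0],
  [0, 0, 0, 0, 0, 0],
  [0, 0, 0, 0, 0, 0],
  [0, 0, 0, 0, 0, 0],
], grip=0.0)

```text
time_s: 32.75
position: [0.6081, 0.3104, 0.0789]
tcp_rot: [[-0.986, 0.166, 0.002], [0.166, 0.986, -0.0], [-0.002, 0.0, -1.0]]
force: [-0.2, 0.6, 4.6]
opening: 0.086
grasp_force: 30.0
```

Call:
send_rows([
  [0, 0, -0.15, 0, 0, 0],
  [0, 0, -0.31, 0, 0, 0],
  [-0.1, -0.935, -0.31, 0, 0, -0.04],
  [-0.1, -0.935, -0.31, 0, 0, -0.04],
  [-0.1, -0.935, -0.31, 0, 0, -0.04],
  [-0.1, -0.935, -0.31, 0, 0, -0.04],
  [-0.1, -0.935, -0.31, 0, 0, -0.04],
  [-0.1, -0.935, -0.31, 0, 0, -0.04],
  [-0.1, -0.935, -0.31, 0, 0, -0.04],
  [-0.1, -0.935, -0.31, 0, 0, -0.04],
  [-0.1, -0.935, -0.31, 0, 0, -0.04],
])

```text
time_s: 33.85
position: [0.5931, 0.077, 0.1554]
tcp_rot: [[-0.995, 0.102, 0.001], [0.102, 0.995, -0.001], [-0.001, -0.001, -1.0]]
force: [0.2, 0.5, 0.3]
opening: 0.089
grasp_force: 30.0
```

```bash
python3 -c "
from h import *
plan((*SL[4],.130,SY))"
```

```text
33.85 [0.5931 0.077  0.1554] F [0.2 0.5 0.3] op 0.089
(np.float64(0.5807748), np.float64(-0.1431), 0.13, 88.6) [-0.0412, -0.8807, 0.1021, -0.0004, 0.0004, -0.0497]
```

Call:
send_rows([
  [-0.041, -0.88, 0.1, 0, 0, -0.05],
  [-0.041, -0.88, 0.1, 0, 0, -0.05],
  [-0.041, -0.88, 0.1, 0, 0, -0.05],
  [-0.041, -0.88, 0.1, 0, 0, -0.05],
  [-0.041, -0.88, 0.1, 0, 0, -0.05],
  [-0.041, -0.88, 0.1, 0, 0, -0.05],
  [-0.041, -0.88, 0.1, 0, 0, -0.05],
  [-0.041, -0.88, 0.1, 0, 0, -0.05],
  [-0.041, -0.88, 0.1, 0, 0, -0.05],
  [-0.041, -0.88, 0.1, 0, 0, -0.05],
])

```text
time_s: 34.85
position: [0.5806, -0.1429, 0.1309]
tcp_rot: [[-1.0, 0.024, 0.001], [0.024, 1.0, -0.001], [-0.001, -0.001, -1.0]]
force: [0.6, 0.1, -1.4]
opening: 0.087
grasp_force: 30.0
```

```bash
python3 -c "
from h import *
fit(4,'g4');plan((*SL[4],.078,SY))"
```

```text
{'plate y': (np.float64(0.5), np.float64(7.551651449384815), np.int64(414), 'front x', np.float64(-45.18230282339404)), 'fin-': (np.float64(-8.4), np.int64(172)), 'fin+': (np.float64(8.8), np.int64(146))}
34.9 [ 0.5806 -0.1432  0.1309] F [-0.3 -0.7 -0.9] op 0.087
(np.float64(0.5807748), np.float64(-0.1431), 0.078, 88.6) [-0.0004, 0.0005, 0.2117, -0.0005, 0.0006, 0.0002]
```

Call:
send_rows([
  [0, 0, 0.05, 0, 0, 0],
  [0, 0, 0.1, 0, 0, 0],
  [0, 0, 0.15, 0, 0, 0],
  [0, 0, 0.19, 0, 0, 0],
  [0, 0, 0.211, 0, 0, 0],
  [0, 0, 0.211, 0, 0, 0],
])

```text
time_s: 35.5
position: [0.5802, -0.1444, 0.0788]
tcp_rot: [[-1.0, 0.026, -0.0], [0.026, 1.0, -0.0], [0.0, -0.0, -1.0]]
force: [-2.1, 1.6, 8.4]
opening: 0.091
grasp_force: 30.0
```

Call:
send_rows([
  [0, 0, 0, 0, 0, 0],
  [0, 0, 0, 0, 0, 0],
  [0, 0, 0, 0, 0, 0],
  [0, 0, 0, 0, 0, 0],
  [0, 0, -0.2, 0, 0, 0],
  [0, 0, -0.4, 0, 0, 0],
  [0.16, 0.95, -0.7, 0, 0, 0.0],
  [0.16, 0.95, -0.7, 0, 0, 0.0],
  [0.16, 0.95, -0.7, 0, 0, 0.0],
  [0.16, 0.95, -0.7, 0, 0, 0.0],
  [0.16, 0.95, -0.7, 0, 0, 0.0],
  [0.16, 0.95, -0.7, 0, 0, 0.0],
], grip=0.3)

```text
time_s: 36.7
position: [0.546, 0.0995, 0.2548]
tcp_rot: [[-1.0, 0.02, 0.004], [0.02, 1.0, 0.001], [-0.004, 0.001, -1.0]]
force: [1.5, -0.7, 0.4]
opening: 0.3
grasp_force: 0.0
```

Call:
send_rows([
  [0, 0.4, 0, 0, 0, 0],
  [0, 0.4, 0, 0, 0, 0],
  [0, 0.4, 0, 0, 0, 0],
  [0, 0.4, 0, 0, 0, 0],
  [0, 0.4, 0, 0, 0, 0],
])

```text
time_s: 37.2
position: [0.5491, 0.1928, 0.2522]
tcp_rot: [[-1.0, 0.027, -0.0], [0.027, 1.0, -0.002], [0.0, -0.002, -1.0]]
force: [-0.9, -1.0, 0.7]
opening: 0.303
grasp_force: 0.0
```

```bash
cat >> h.py <<'E'
def ruler(p,d,c,xy,rad=.13):
    P=bydepth("wrist",d,c); v,u=np.mgrid[:420,:560]
    ok=(d>0)&(v<240)&(np.linalg.norm(P[...,:2]-np.array(xy),axis=2)<rad)
    rib=P[ok&(P[...,2]>.03)&(P[...,2]<.05)]; r=cv2.minAreaRect((rib[:,:2]*1000).astype(np.float32))
    print("rib",np.round(r[0],1),np.round(r[1],1),round(r[2],2),"z",np.percentile(rib[:,2],[50,95]).round(4))
    q=rib[:,:2]; w=np.linalg.eigh(np.cov(q.T))[1][:,1]; print("rib axis deg",np.degrees(np.arctan2(w[1],w[0]))%180)
    st=P[ok&(P[...,2]>.003)&(P[...,2]<.008)]; r=cv2.minAreaRect((st[:,:2]*1000).astype(np.float32)); print("strip",np.round(r[0],1),np.round(r[1],1),round(r[2],2))
E
python3 -c "
from h import *
p,d,c,s=snap('wrist','u1'); ruler(p,d,c,(.443,.225)); plan((.443,.225,.15,90))"
```

```text
rib [501.7 223.2] [118.8 143.2] 80.41 z [0.0397 0.0463]
rib axis deg 161.4126162737095
strip [459.5 239. ] [197.8  93.1] 81.28
37.25 [0.5492 0.1925 0.2523] F [ 0.5 -0.5  0.2] op 0.3
(0.443, 0.225, 0.15, 90) [0.4282, 0.1187, 0.409, -0.001, -0.0, -0.0176]
```

View pics/u1.png

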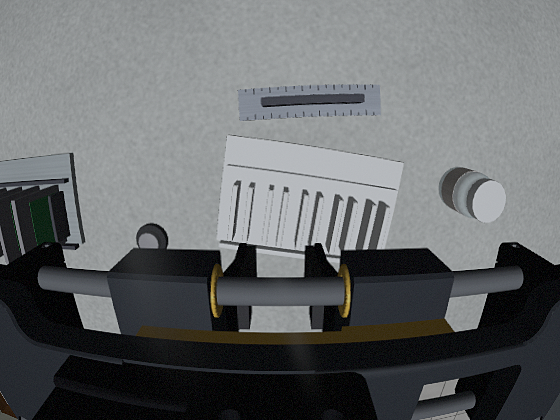

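The drainer is empty. The ruler is at (310,103) with its rib at columns 260–365 and row 100; my mask also caught drainer fins, so I'll narrow it.

```bash
sed -i 's/def ruler(p,d,c,xy,rad=.13):/def ruler(p,d,c,xy,rad=.13,xmax=.478):/; s/ok=(d>0)&(v<240)&(np.linalg/ok=(d>0)\&(v<240)\&(P[...,0]<xmax)\&(np.linalg/' h.py
python3 -c "
from h import *
p,d,c=load('wrist','u1'); ruler(p,d,c,(.443,.225)); plan((.52,.225,.22,90),(.48,.225,.15,90))"
```

```text
rib [447.2 232.7] [ 10.8 120.1] 1.69 z [0.0394 0.0407]
rib axis deg 91.65248910425255
strip [447.  241.9] [ 40.6 198.6] 1.99
37.25 [0.5492 0.1925 0.2523] F [ 0.5 -0.5  0.2] op 0.3
(0.52, 0.225, 0.22, 90) [0.1203, 0.1268, 0.129, -0.001, -0.0, -0.0176]
(0.48, 0.225, 0.15, 90) [0.2803, 0.1228, 0.409, -0.001, -0.0, -0.0176]
```

```bash
python3 -c "
from h import *
print(readout.read_state()['joint_positions'].round(1)); plan((.4472,.2327,.12,1.65),(.4472,.2327,.12,-178.35))"
```

```text
[  8.4  25.   86.4  -0.1  68.6 -80. ]
37.25 [0.5492 0.1925 0.2523] F [ 0.5 -0.5  0.2] op 0.3
(0.4472, 0.2327, 0.12, 1.65) [0.4123, 0.1501, 0.5289, -0.0008, 0.0008, 0.9641]
(0.4472, 0.2327, 0.12, -178.35) [0.4123, 0.1501, 0.5289, -0.0008, 0.0008, 0.9641]
```

Call:
send_rows([
  [0.412, 0.15, 0.43, 0, 0, 0.964],
  [0.412, 0.15, 0.43, 0, 0, 0.964],
  [0.412, 0.15, 0.43, 0, 0, 0.964],
  [0.412, 0.15, 0.43, 0, 0, 0.964],
  [0.412, 0.15, 0.43, 0, 0, 0.964],
  [0.412, 0.15, 0.43, 0, 0, 0.964],
  [0.412, 0.15, 0.43, 0, 0, 0.964],
  [0.412, 0.15, 0.43, 0, 0, 0.964],
  [0.412, 0.15, 0.43, 0, 0, 0.964],
  [0.412, 0.15, 0.43, 0, 0, 0.964],
  [0.412, 0.15, 0.43, 0, 0, 0.964],
  [0.412, 0.15, 0.43, 0, 0, 0.964],
])

```text
time_s: 38.45
position: [0.4476, 0.2332, 0.1451]
tcp_rot: [[-0.031, 1.0, 0.001], [1.0, 0.031, -0.001], [-0.001, 0.001, -1.0]]
force: [0.2, 0.1, -0.3]
opening: 0.299
grasp_force: 0.0
```

Call:
send_rows([
  [0, 0, 0, 0, 0, 0],
  [0, 0, 0, 0, 0, 0],
  [0, 0, 0, 0, 0, 0],
])

```text
time_s: 38.75
position: [0.4472, 0.2341, 0.1451]
tcp_rot: [[-0.031, 1.0, 0.001], [1.0, 0.031, -0.001], [-0.001, 0.001, -1.0]]
force: [0.3, -0.6, 0.1]
opening: 0.301
grasp_force: 0.0
```

```bash
python3 -c "
from h import *
plan((.4472,.2327,.06,1.65))
p,d,c,s=snap('wrist','u2'); ruler(p,d,c,(.443,.225))"
```

```text
38.75 [0.4472 0.2341 0.1451] F [ 0.3 -0.6  0.1] op 0.301
(0.4472, 0.2327, 0.06, 1.65) [-0.0055, -0.0005, 0.3402, 0.0004, 0.0006, 0.0016]
rib [446.6 250.5] [ 9.5 85.1] 2.0 z [0.0394 0.0406]
rib axis deg 92.15147888650289
strip [446.4 258.8] [ 40.4 128.2] 2.0
```

View pics/u2.png

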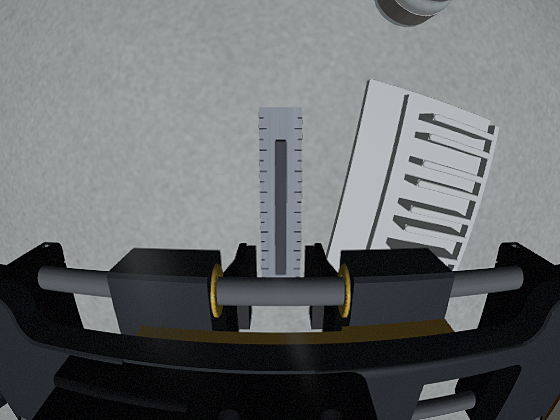

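The picture has the rib at column 280, right between the open fingers and in line with the tool, so I'll go down and grip.

Call:
send_rows([
  [-0.0055, -0.0005, 0.15, 0, 0, 0.0016],
  [-0.0055, -0.0005, 0.3, 0, 0, 0.0016],
  [-0.0055, -0.0005, 0.42, 0, 0, 0.0016],
  [-0.0055, -0.0005, 0.5, 0, 0, 0.0016],
  [-0.0055, -0.0005, 0.53, 0, 0, 0.0016],
  [-0.0055, -0.0005, 0.53, 0, 0, 0.0016],
  [-0.0055, -0.0005, 0.53, 0, 0, 0.0016],
])

```text
time_s: 39.5
position: [0.4478, 0.233, 0.0132]
tcp_rot: [[-0.028, 1.0, 0.002], [1.0, 0.028, -0.001], [-0.001, 0.002, -1.0]]
force: [-0.6, 1.2, -0.8]
opening: 0.303
grasp_force: 0.0
```

Call:
send_rows([
  [0, 0, 0, 0, 0, 0],
  [0, 0, 0, 0, 0, 0],
  [0, 0, 0, 0, 0, 0],
  [0, 0, 0, 0, 0, 0],
  [0, 0, 0, 0, 0, 0],
], grip=0.0)

```text
time_s: 40.0
position: [0.4477, 0.2329, 0.0134]
tcp_rot: [[-0.028, 1.0, 0.002], [1.0, 0.028, -0.001], [-0.001, 0.002, -1.0]]
force: [0.3, 0.2, 6.0]
opening: 0.11
grasp_force: 30.0
```

```bash
python3 -c "
from h import *
plan((.4472,.2327,.07,1.65),(.44,.0,.07,1.65))"
```

```text
40.0 [0.4477 0.2329 0.0134] F [0.3 0.2 6. ] op 0.11
(0.4472, 0.2327, 0.07, 1.65) [-0.0008, -0.0017, -0.2265, 0.0014, 0.0004, -0.0003]
(0.44, 0.0, 0.07, 1.65) [-0.9304, -0.0569, -0.226, 0.0014, 0.0004, -0.0003]
```

Call:
send_rows([
  [0, 0, -0.11, 0, 0, 0],
  [0, 0, -0.226, 0, 0, 0],
  [-0.93, -0.057, -0.226, 0, 0, 0],
  [-0.93, -0.057, -0.226, 0, 0, 0],
  [-0.93, -0.057, -0.226, 0, 0, 0],
  [-0.93, -0.057, -0.226, 0, 0, 0],
  [-0.93, -0.057, -0.226, 0, 0, 0],
  [-0.93, -0.057, -0.226, 0, 0, 0],
  [-0.93, -0.057, -0.226, 0, 0, 0],
  [-0.93, -0.057, -0.226, 0, 0, 0],
  [-0.93, -0.057, -0.226, 0, 0, 0],
  [-0.93, -0.057, -0.226, 0, 0, 0],
])

```text
time_s: 41.2
position: [0.4393, 0.0012, 0.0693]
tcp_rot: [[-0.03, 1.0, 0.001], [1.0, 0.03, -0.001], [-0.001, 0.001, -1.0]]
force: [-0.9, -0.8, -1.6]
opening: 0.113
grasp_force: 30.0
```

```bash
python3 -c "
from h import *
plan((.418,-.226,.06,-1.4))"
```

```text
41.2 [0.4393 0.0012 0.0693] F [-0.9 -0.8 -1.6] op 0.113
(0.418, -0.226, 0.06, -1.4) [-0.9057, -0.1129, 0.0376, 0.0003, 0.0005, 0.035]
```

Call:
send_rows([
  [-0.906, -0.113, 0.03, 0, 0, 0.035],
  [-0.906, -0.113, 0.03, 0, 0, 0.035],
  [-0.906, -0.113, 0.03, 0, 0, 0.035],
  [-0.906, -0.113, 0.03, 0, 0, 0.035],
  [-0.906, -0.113, 0.03, 0, 0, 0.035],
  [-0.906, -0.113, 0.03, 0, 0, 0.035],
  [-0.906, -0.113, 0.03, 0, 0, 0.035],
  [-0.906, -0.113, 0.03, 0, 0, 0.035],
  [-0.906, -0.113, 0.03, 0, 0, 0.035],
  [-0.906, -0.113, 0.03, 0, 0, 0.035],
])

```text
time_s: 42.2
position: [0.4176, -0.2258, 0.062]
tcp_rot: [[0.025, 1.0, 0.0], [1.0, -0.025, -0.0], [-0.0, 0.0, -1.0]]
force: [0.3, -0.3, -1.7]
opening: 0.111
grasp_force: 30.0
```

```bash
python3 -c "
from h import *
plan((.418,-.226,.014,-1.4))"
```

```text
42.2 [ 0.4176 -0.2258  0.062 ] F [ 0.3 -0.3 -1.7] op 0.111
(0.418, -0.226, 0.014, -1.4) [-0.0007, 0.0014, 0.192, 0.0002, 0.0002, -0.0002]
```

Call:
send_rows([
  [0, 0.0014, 0.08, 0, 0, 0],
  [0, 0.0014, 0.15, 0, 0, 0],
  [0, 0.0014, 0.192, 0, 0, 0],
  [0, 0.0014, 0.194, 0, 0, 0],
  [0, 0.0014, 0.194, 0, 0, 0],
])

```text
time_s: 42.7
position: [0.418, -0.2269, 0.0133]
tcp_rot: [[0.026, 1.0, 0.0], [1.0, -0.026, -0.001], [-0.001, 0.0, -1.0]]
force: [-0.1, 0.2, -2.0]
opening: 0.115
grasp_force: 30.0
```

Call:
send_rows([
  [0, 0, 0, 0, 0, 0],
  [0, 0, 0, 0, 0, 0],
  [0, 0, 0, 0, 0, 0],
  [0, 0, 0, 0, 0, 0],
  [0, 0, -0.15, 0, 0, 0],
  [0, 0, -0.35, 0, 0, 0],
  [0, 0, -0.4, 0, 0, 0],
  [0, 0, -0.4, 0, 0, 0],
], grip=0.3)

```text
time_s: 43.5
position: [0.4192, -0.2283, 0.1158]
tcp_rot: [[0.027, 1.0, 0.005], [1.0, -0.027, -0.005], [-0.005, 0.005, -1.0]]
force: [0.6, -0.2, -0.8]
opening: 0.3
grasp_force: 0.0
```

```bash
python3 -c "
from h import *
plan((.47,-.226,.16,88.6),(.395,-.226,.1,88.6))"
```

```text
43.5 [ 0.4192 -0.2283  0.1158] F [ 0.6 -0.2 -0.8] op 0.3
(0.47, -0.226, 0.16, 88.6) [0.0139, 0.2037, -0.1758, 0.0051, -0.0003, 0.9985]
(0.395, -0.226, 0.1, 88.6) [0.007, -0.0975, 0.0626, 0.0051, -0.0003, 0.9985]
```

Call:
send_rows([
  [0.014, 0.2, -0.28, 0, 0, -1.0],
  [0.014, 0.2, -0.28, 0, 0, -1.0],
  [0.014, 0.2, -0.28, 0, 0, -1.0],
  [0.014, 0.2, -0.28, 0, 0, -1.0],
  [0.014, 0.2, -0.28, 0, 0, -1.0],
  [0.014, 0.2, -0.28, 0, 0, -1.0],
  [0.014, 0.2, -0.28, 0, 0, -1.0],
  [0.014, 0.2, -0.28, 0, 0, -1.0],
  [0.014, 0.2, -0.28, 0, 0, -1.0],
  [0.014, 0.2, -0.28, 0, 0, -1.0],
  [0.014, 0.2, -0.28, 0, 0, -1.0],
  [0.014, 0.2, -0.28, 0, 0, -1.0],
])

```text
time_s: 44.7
position: [0.4671, -0.2244, 0.1819]
tcp_rot: [[-1.0, 0.027, -0.002], [0.027, 1.0, 0.001], [0.002, 0.001, -1.0]]
force: [0.7, -0.3, 0.4]
opening: 0.302
grasp_force: 0.0
```

Call:
send_rows([
  [0, 0, 0, 0, 0, 0],
  [0, 0, 0, 0, 0, 0],
  [0, 0, 0, 0, 0, 0],
], grip=0.7)

```text
time_s: 45.0
position: [0.4678, -0.2249, 0.1832]
tcp_rot: [[-1.0, 0.028, 0.0], [0.028, 1.0, -0.001], [-0.0, -0.001, -1.0]]
force: [-0.6, 0.4, 0.0]
opening: 0.488
grasp_force: 0.0
```

```bash
python3 -c "
from h import *
p,d,c,s=snap('wrist','v1'); ruler(p,d,c,(.418,-.226)); plan((.393,-.226,.1,88.6))
print(s['joint_positions'].round(1))"
```

```text
rib [ 417.2 -227.3] [119.8  10. ] 88.53 z [0.0395 0.0406]
rib axis deg 88.3724769401887
strip [ 417.8 -227.2] [180.5  40.4] 88.37
45.05 [ 0.4679 -0.225   0.1833] F [ 0.6 -0.2  0.5] op 0.537
(0.393, -0.226, 0.1, 88.6) [0.2994, -0.0121, 0.3331, -0.0004, 0.0004, -0.0019]
[ -38.    25.2   99.6   -0.    55.1 -126.4]
```

View pics/v1.png

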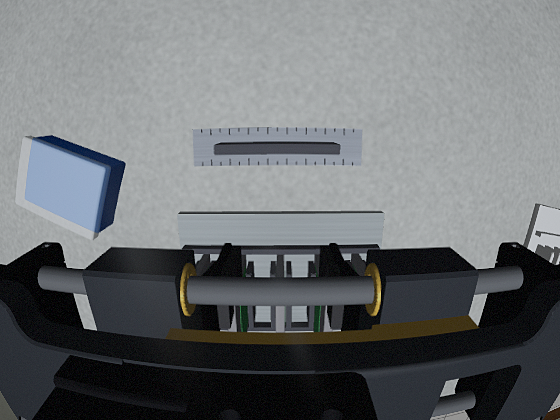

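The ruler lies flat at (275,147) in the picture, parallel to the rack's front edge at row 213. I measure its centre at (0.4173, -0.2273), angle 88.4°. Setting it flush directly would bring the gripper body into the cassettes, so I'll push it in by the rib with spread fingers.

Call:
send_rows([
  [0.2, -0.01, 0, 0, 0, 0],
  [0.32, -0.01, 0.1, 0, 0, 0],
  [0.32, -0.01, 0.3, 0, 0, 0],
  [0.32, -0.01, 0.48, 0, 0, 0],
  [0.32, -0.01, 0.48, 0, 0, 0],
  [0.32, -0.01, 0.48, 0, 0, 0],
  [0.32, -0.01, 0.48, 0, 0, 0],
])

```text
time_s: 45.75
position: [0.3894, -0.2265, 0.0655]
tcp_rot: [[-1.0, 0.027, 0.004], [0.027, 1.0, -0.004], [-0.004, -0.004, -1.0]]
force: [-0.3, -0.5, 0.1]
opening: 0.698
grasp_force: 0.0
```

```bash
python3 -c "
from h import *
plan((.389,-.227,.010,88.6),(.40,-.227,.010,88.6),(.454,-.227,.010,88.6))
print(readout.read_state()['joint_positions'].round(1))"
```

```text
45.75 [ 0.3894 -0.2265  0.0655] F [-0.3 -0.5  0.1] op 0.698
(0.389, -0.227, 0.01, 88.6) [0.0023, -0.001, 0.222, -0.0025, 0.0026, -0.0014]
(0.4, -0.227, 0.01, 88.6) [-0.0416, 0.0001, 0.2222, -0.0025, 0.0026, -0.0014]
(0.454, -0.227, 0.01, 88.6) [-0.2576, 0.0059, 0.2231, -0.0025, 0.0026, -0.0014]
[ -44.5   33.6  114.6   -0.    31.5 -132.9]
```

Call:
send_rows([
  [0.002, -0.001, 0.1, -0.0025, 0.0026, -0.0014],
  [0.002, -0.001, 0.18, -0.0025, 0.0026, -0.0014],
  [0.002, -0.001, 0.222, -0.0025, 0.0026, -0.0014],
  [0.002, -0.001, 0.222, -0.0025, 0.0026, -0.0014],
  [0.002, -0.001, 0.222, -0.0025, 0.0026, -0.0014],
])

```text
time_s: 46.25
position: [0.3883, -0.2263, 0.0093]
tcp_rot: [[-1.0, 0.024, -0.001], [0.024, 1.0, 0.001], [0.001, 0.001, -1.0]]
force: [-0.6, -0.2, -0.3]
opening: 0.703
grasp_force: 0.0
```

```bash
python3 -c "
from h import *
plan((.449,-.227,.010,88.6))"
```

```text
46.25 [ 0.3883 -0.2263  0.0093] F [-0.6 -0.2 -0.3] op 0.703
(0.449, -0.227, 0.01, 88.6) [-0.2427, 0.0032, -0.003, 0.0008, -0.0008, 0.0]
```

Call:
send_rows([
  [-0.03, 0, -0.003, 0, 0, 0],
  [-0.06, 0, -0.003, 0, 0, 0],
  [-0.09, 0.001, -0.003, 0, 0, 0],
  [-0.12, 0.001, -0.003, 0, 0, 0],
  [-0.15, 0.002, -0.003, 0, 0, 0],
  [-0.18, 0.002, -0.003, 0, 0, 0],
  [-0.21, 0.003, -0.003, 0, 0, 0],
  [-0.23, 0.003, -0.003, 0, 0, 0],
  [-0.243, 0.003, -0.003, 0, 0, 0],
  [-0.243, 0.003, -0.003, 0, 0, 0],
  [-0.243, 0.003, -0.003, 0, 0, 0],
])

```text
time_s: 47.35
position: [0.4486, -0.2266, 0.0084]
tcp_rot: [[-1.0, 0.025, -0.003], [0.025, 1.0, 0.003], [0.003, 0.003, -1.0]]
force: [0.4, 0.8, -1.3]
opening: 0.703
grasp_force: 0.0
```

Call:
send_rows([
  [-0.008, 0, 0, 0, 0, 0],
  [-0.012, 0, 0, 0, 0, 0],
  [-0.016, 0, 0, 0, 0, 0],
  [-0.016, 0, 0, 0, 0, 0],
])

```text
time_s: 47.75
position: [0.4522, -0.2265, 0.0084]
tcp_rot: [[-1.0, 0.025, -0.003], [0.025, 1.0, 0.003], [0.003, 0.003, -1.0]]
force: [-0.7, -0.1, 0.2]
opening: 0.697
grasp_force: 0.4
```

```bash
python3 -c "
from h import *
plan((.4545,-.227,.010,88.6))"
```

```text
47.75 [ 0.4522 -0.2265  0.0084] F [-0.7 -0.1  0.2] op 0.697
(0.4545, -0.227, 0.01, 88.6) [-0.0091, -0.0017, -0.0063, 0.0021, -0.0022, -0.0002]
```

No contact yet, so I'll creep on in 1 mm steps and watch the force.

Call:
send_rows([
  [-0.004, 0, 0, 0, 0, 0],
  [-0.008, 0, 0, 0, 0, 0],
  [-0.008, 0, 0, 0, 0, 0],
])

```text
time_s: 48.05
position: [0.4533, -0.2265, 0.0085]
tcp_rot: [[-1.0, 0.024, -0.005], [0.024, 1.0, 0.004], [0.005, 0.004, -1.0]]
force: [-5.6, -2.0, 2.2]
opening: 0.701
grasp_force: 2.3
```

```bash
python3 -c "
from h import *
p,d,c,s=snap('wrist','v2'); cv2.imwrite('pics/v2c.png',cv2.resize(p[100:320,140:420,::-1],(764,600))); plan((.4545,-.227,.010,88.6))
P=bydepth('wrist',d,c); u=np.mgrid[:420,:560][0]
F=P[(d>0)&(P[...,2]>.0085)&(P[...,2]<.016)&(abs(P[...,0]-.49)<.03)&(P[...,1]<-.1)&(P[...,1]>-.35)]
print(len(F), F[:,0].min() if len(F) else '')"
```

```text
48.1 [ 0.4533 -0.2264  0.0085] F [-5.4 -2.6  2.5] op 0.699
(0.4545, -0.227, 0.01, 88.6) [-0.0047, -0.0021, -0.0062, 0.0023, -0.0033, 0.0004]
831 0.4600780762074973
```

View pics/v2c.png

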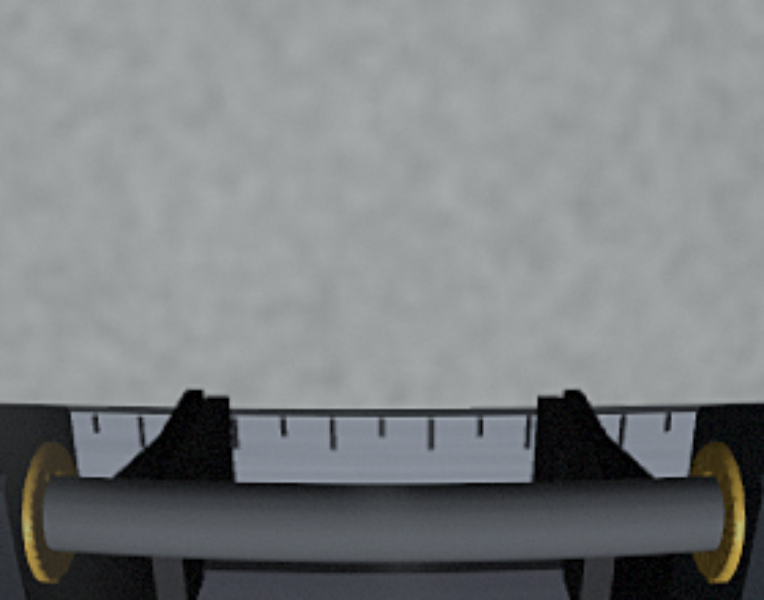

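Force has risen to -5.5 N, which means the ruler is against the rack face. I'll back off and look from above.

Call:
send_rows([
  [0.03, 0, 0, 0, 0, 0],
  [0.08, 0, 0, 0, 0, 0],
  [0.08, 0, -0.3, 0, 0, 0],
  [0.08, 0, -0.6, 0, 0, 0],
  [-0.15, 0, -0.8, 0, 0, 0],
  [-0.4, 0, -0.9, 0, 0, 0],
  [-0.4, 0, -0.9, 0, 0, 0],
  [-0.4, 0, -0.9, 0, 0, 0],
  [-0.4, 0, -0.9, 0, 0, 0],
  [-0.4, 0, -0.9, 0, 0, 0],
], grip=0.3)

```text
time_s: 49.1
position: [0.5535, -0.2292, 0.232]
tcp_rot: [[-1.0, 0.025, -0.005], [0.025, 1.0, 0.004], [0.005, 0.004, -1.0]]
force: [-0.2, -0.2, -0.5]
opening: 0.301
grasp_force: 0.0
```

```bash
cat >> h.py <<'E'
def check(tag):
    """ruler against rack front (fitted in the same picture) and the cassettes' tops"""
    p,d,c,s=snap("wrist",tag); P=bydepth("wrist",d,c); v,u=np.mgrid[:420,:560]; ok=(d>0)&(v<238)&(P[...,1]<-.08)&(P[...,1]>-.36)
    F=P[ok&(P[...,2]>.0095)&(P[...,2]<.0135)&(P[...,0]>.475)&(P[...,0]<.52)]
    rib=P[ok&(P[...,2]>.034)&(P[...,2]<.046)&(P[...,0]<.5)&(P[...,0]>.36)]
    st=P[ok&(P[...,2]>.003)&(P[...,2]<.0075)&(P[...,0]<.487)&(P[...,0]>.36)]
    ys=np.arange(-.33,-.12,.01); xs=[np.percentile(F[abs(F[:,1]-y)<.004][:,0],3) for y in ys]; a,b=np.polyfit(ys,xs,1)
    m,q=np.polyfit(rib[:,1],rib[:,0],1); print("front slope",a,"x at -.227",a*-.227+b,"| rib slope",m,"x",m*-.227+q,"rib z",np.median(rib[:,2]),"rib y",rib[:,1].min(),rib[:,1].max())
    for y in(-.312,-.142): print(" gap at y",y,round(((a*y+b)-(m*y+q))*1e3-20,1),"mm")
    if len(st): print("strip",cv2.minAreaRect((st[:,:2]*1000).astype(np.float32)))
    n,l,S,_=cv2.connectedComponentsWithStats((ok&(P[...,2]>.103)&(P[...,2]<.14)).astype(np.uint8))
    for k in range(1,n):
        if S[k,4]>40: z=P[l==k]; r=cv2.minAreaRect((z[:,:2]*1000).astype(np.float32)); print("cas",np.round(r[0],1),np.round(r[1],1),round(r[2],1),"z",np.percentile(z[:,2],90).round(4))
E
python3 -c "
from h import *
check('v3'); plan((.5,-.226,.25,88.6))"
```

```text
front slope 0.02239265875600513 x at -.227 0.4900640067129586 | rib slope 0.02436869438854628 x 0.46944250671607657 rib z 0.03942513504607581 rib y -0.2860201686947508 -0.16733427105473492
 gap at y -0.312 0.8 mm
 gap at y -0.142 0.5 mm
strip ((467.8943176269531, -226.90084838867188), (180.16783142089844, 40.17048645019531), 89.27285766601562)
cas [ 557.9 -269.6] [ 8.5 51.3] 88.2 z 0.1122
cas [ 557.9 -226.9] [ 7.3 49.1] 88.5 z 0.1123
cas [ 559.8 -185.9] [ 8.3 51.5] 88.6 z 0.1123
cas [ 560.9 -143.9] [ 9.2 50.8] 88.2 z 0.1123
cas [ 558.2 -310.8] [ 9.1 50.3] 88.4 z 0.1123
49.15 [ 0.5525 -0.2289  0.2312] F [-0.3  0.6 -0.7] op 0.301
(0.5, -0.226, 0.25, 88.6) [0.2109, 0.0066, -0.0734, 0.0035, -0.0047, -0.0004]
```

View pics/v3.png

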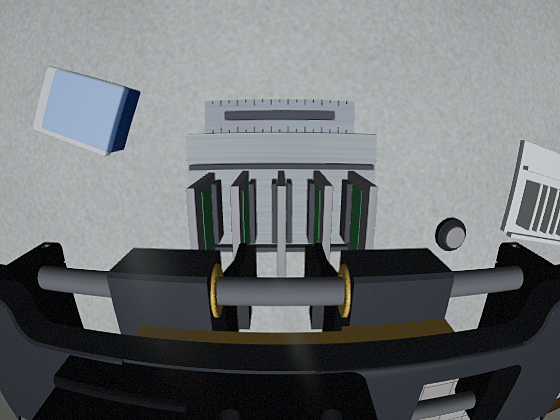

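The picture shows the ruler strip touching the rack's front edge (row 133, columns 205–355) and all five cassettes standing in their slots. Gaps come out at 0.5–0.8 mm and the tops at 0.1123 m. On to the button.

```bash
python3 -c "
from h import *
plan((.6247,.008,.06,88.6))"
```

```text
49.15 [ 0.5525 -0.2289  0.2312] F [-0.3  0.6 -0.7] op 0.301
(0.6247, 0.008, 0.06, 88.6) [-0.2699, 0.9506, 0.6883, 0.0035, -0.0047, -0.0004]
```

Call:
send_rows([
  [-0.27, 0.951, 0, 0.0035, -0.0047, 0],
  [-0.27, 0.951, 0, 0.0035, -0.0047, 0],
  [-0.27, 0.951, 0, 0.0035, -0.0047, 0],
  [-0.27, 0.951, 0, 0.0035, -0.0047, 0],
  [-0.27, 0.951, 0, 0.0035, -0.0047, 0],
  [-0.27, 0.951, 0.2, 0.0035, -0.0047, 0],
  [-0.27, 0.951, 0.4, 0.0035, -0.0047, 0],
  [-0.27, 0.951, 0.6, 0.0035, -0.0047, 0],
  [-0.27, 0.951, 0.688, 0.0035, -0.0047, 0],
  [-0.27, 0.951, 0.688, 0.0035, -0.0047, 0],
  [-0.27, 0.951, 0.688, 0.0035, -0.0047, 0],
], grip=0.0)

```text
time_s: 50.25
position: [0.6262, 0.0063, 0.0608]
tcp_rot: [[-1.0, 0.026, 0.001], [0.026, 1.0, -0.002], [-0.001, -0.002, -1.0]]
force: [-0.2, -0.7, 0.8]
opening: 0.006
grasp_force: 0.0
```

```bash
python3 -c "
from h import *
plan((.6247,.008,.026,88.6),(.6247,.008,.014,88.6))
p,d=viewer.capture('top'); c=cam('top'); P=bydepth('top',d,c)
m=(abs(P[...,0]-.455)<.06)&(abs(P[...,1]+.227)<.1)&(P[...,2]>.028)&(P[...,2]<.05); q=P[m]; m&=P[...,0]<.5; q=P[m]; print('rib now',q.mean(0),len(q))
p0,d0,c0=load('top','top0')"
```

```text
50.25 [0.6262 0.0063 0.0608] F [-0.2 -0.7  0.8] op 0.006
(0.6247, 0.008, 0.026, 88.6) [0.0063, 0.0069, 0.139, -0.0013, 0.0007, -0.0007]
(0.6247, 0.008, 0.014, 88.6) [0.0064, 0.007, 0.187, -0.0013, 0.0007, -0.0007]
rib now [ 0.46745532 -0.22835331  0.03890146] 211
```

Call:
send_rows([
  [0.006, 0.007, 0.08, 0, 0, 0],
  [0.006, 0.007, 0.139, 0, 0, 0],
  [0.006, 0.007, 0.15, 0, 0, 0],
  [0.006, 0.007, 0.16, 0, 0, 0],
  [0.006, 0.007, 0.17, 0, 0, 0],
  [0.006, 0.007, 0.18, 0, 0, 0],
  [0.006, 0.007, 0.187, 0, 0, 0],
  [0.006, 0.007, 0.187, 0, 0, 0],
])

```text
time_s: 51.1
position: [0.6267, 0.0083, 0.0164]
tcp_rot: [[-1.0, 0.025, 0.005], [0.024, 1.0, -0.003], [-0.005, -0.003, -1.0]]
force: [-3.2, -0.3, 8.3]
opening: 0.005
grasp_force: 4.5
```

Call:
send_rows([
  [0, 0, 0.008, 0, 0, 0],
  [0, 0, 0.012, 0, 0, 0],
  [0, 0, 0.012, 0, 0, 0],
  [0, 0, 0.012, 0, 0, 0],
])

```text
time_s: 51.5
position: [0.6268, 0.0083, 0.0161]
tcp_rot: [[-1.0, 0.024, 0.005], [0.024, 1.0, -0.003], [-0.005, -0.003, -1.0]]
force: [-7.0, -0.2, 24.4]
opening: 0.009
grasp_force: 12.0
```

Call:
send_rows([
  [0, 0, -0.1, 0, 0, 0],
  [0, 0, -0.3, 0, 0, 0],
  [0, 0, -0.5, 0, 0, 0],
  [0, 0, -0.7, 0, 0, 0],
  [0, 0, -0.85, 0, 0, 0],
  [0.2, -0.95, -0.85, 0, 0, 0],
  [0.2, -0.95, -0.85, 0, 0, 0],
  [0.2, -0.95, -0.85, 0, 0, 0],
  [0.2, -0.95, -0.85, 0, 0, 0],
  [0.2, -0.95, -0.85, 0, 0, 0],
  [0.2, -0.95, -0.85, 0, 0, 0],
  [0.2, -0.95, -0.85, 0, 0, 0],
], grip=0.3)

```text
time_s: 52.7
position: [0.5696, -0.2283, 0.2247]
tcp_rot: [[-1.0, 0.027, 0.005], [0.027, 1.0, -0.002], [-0.005, -0.002, -1.0]]
force: [-0.3, 0.3, 0.3]
opening: 0.296
grasp_force: 0.0
```

Call:
send_rows([
  [0, 0, 0, 0, 0, 0],
  [0, 0, 0, 0, 0, 0],
])

```text
time_s: 52.9
position: [0.5702, -0.2256, 0.2247]
tcp_rot: [[-1.0, 0.023, 0.004], [0.023, 1.0, -0.002], [-0.004, -0.002, -1.0]]
force: [0.3, -0.1, 0.7]
opening: 0.299
grasp_force: 0.0
```

```bash
python3 -c "
from h import *
check('v4')"
```

```text
front slope 0.021571807615341054 x at -.227 0.4901931517416826 | rib slope 0.023482738545396713 x 0.46926389864898493 rib z 0.039467378642840056 rib y -0.2863512668599245 -0.16743707721558354
 gap at y -0.312 1.1 mm
 gap at y -0.142 0.8 mm
strip ((466.88275146484375, -226.839599609375), (180.47512817382812, 40.20207595825195), 89.97564697265625)
cas [ 565.2 -269.9] [ 8.5 64.9] 88.7 z 0.1123
cas [ 565.3 -227.4] [ 7.2 64.1] 88.4 z 0.1123
cas [ 567.1 -186. ] [ 8.5 65.1] 88.4 z 0.1122
cas [ 568.9 -144.1] [ 9.  66.2] 88.6 z 0.1122
cas [ 565.4 -310.7] [ 8.6 64.3] 88.7 z 0.1122
```

View pics/v4.png

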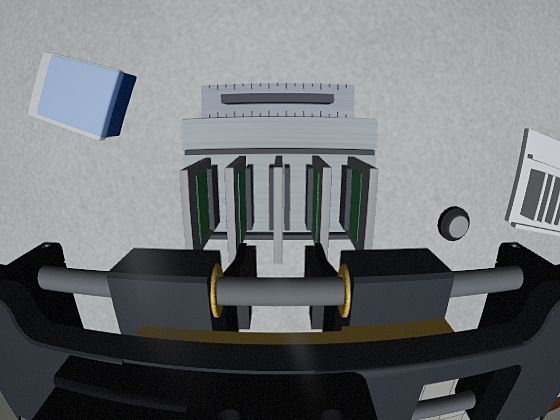

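The ruler is still flush (strip bottom at row 117, on the rack edge) and the button is up. A knock may still come while the robot is away, so I'll step aside, wait a little and look again before handing in.

Call:
send_rows([
  [0, 0.9, -0.2, 0, 0, 0],
  [0, 0.9, -0.2, 0, 0, 0],
  [0, 0.9, -0.2, 0, 0, 0],
  [0, 0.9, -0.2, 0, 0, 0],
  [0, 0.9, -0.2, 0, 0, 0],
  [0, 0.9, -0.2, 0, 0, 0],
  [0, 0.9, -0.2, 0, 0, 0],
  [0, 0.9, -0.2, 0, 0, 0],
  [0, 0.9, -0.2, 0, 0, 0],
  [0, 0.9, -0.2, 0, 0, 0],
  [0, 0.9, -0.2, 0, 0, 0],
  [0, 0.9, -0.2, 0, 0, 0],
])

```text
time_s: 54.15
position: [0.5752, -0.0028, 0.274]
tcp_rot: [[-1.0, 0.026, 0.004], [0.026, 1.0, -0.002], [-0.004, -0.002, -1.0]]
force: [-0.5, -0.2, 0.7]
opening: 0.3
grasp_force: 0.0
```

Call:
send_rows([
  [0, 0, 0, 0, 0, 0],
  [0, 0, 0, 0, 0, 0],
  [0, 0, 0, 0, 0, 0],
  [0, 0, 0, 0, 0, 0],
  [0, 0, 0, 0, 0, 0],
  [0, 0, 0, 0, 0, 0],
  [0, 0, 0, 0, 0, 0],
  [0, 0, 0, 0, 0, 0],
  [0, 0, 0, 0, 0, 0],
  [0, 0, 0, 0, 0, 0],
  [0, 0, 0, 0, 0, 0],
  [0, 0, 0, 0, 0, 0],
])

```text
time_s: 55.35
position: [0.5752, -0.0022, 0.2742]
tcp_rot: [[-1.0, 0.025, 0.004], [0.025, 1.0, -0.003], [-0.004, -0.002, -1.0]]
force: [0.6, -0.6, 0.0]
opening: 0.299
grasp_force: 0.0
```

Call:
send_rows([
  [0, 0, 0, 0, 0, 0],
  [0, 0, 0, 0, 0, 0],
  [0, 0, 0, 0, 0, 0],
  [0, 0, 0, 0, 0, 0],
  [0, 0, 0, 0, 0, 0],
  [0, 0, 0, 0, 0, 0],
  [0, 0, 0, 0, 0, 0],
  [0, 0, 0, 0, 0, 0],
  [0, 0, 0, 0, 0, 0],
  [0, 0, 0, 0, 0, 0],
  [0, 0, 0, 0, 0, 0],
  [0, 0, 0, 0, 0, 0],
])

```text
time_s: 56.55
position: [0.5752, -0.0022, 0.2742]
tcp_rot: [[-1.0, 0.025, 0.004], [0.025, 1.0, -0.003], [-0.004, -0.002, -1.0]]
force: [-1.0, 0.7, -0.2]
opening: 0.297
grasp_force: 0.0
```

Call:
send_rows([
  [0, 0, 0, 0, 0, 0],
  [0, 0, 0, 0, 0, 0],
  [0, 0, 0, 0, 0, 0],
  [0, 0, 0, 0, 0, 0],
  [0, 0, 0, 0, 0, 0],
  [0, 0, 0, 0, 0, 0],
  [0, 0, 0, 0, 0, 0],
  [0, 0, 0, 0, 0, 0],
  [0, 0, 0, 0, 0, 0],
  [0, 0, 0, 0, 0, 0],
  [0, 0, 0, 0, 0, 0],
  [0, 0, 0, 0, 0, 0],
])

```text
time_s: 57.75
position: [0.5752, -0.0022, 0.2742]
tcp_rot: [[-1.0, 0.025, 0.004], [0.025, 1.0, -0.003], [-0.004, -0.002, -1.0]]
force: [-0.0, -0.8, -0.7]
opening: 0.299
grasp_force: 0.0
```

```bash
cat >> h.py <<'E'
def topcheck():
    p,d=viewer.capture('top'); P=bydepth('top',d,cam('top'))
    m=(P[...,0]>.36)&(P[...,0]<.5)&(abs(P[...,1]+.227)<.12)&(P[...,2]>.028)&(P[...,2]<.05); q=P[m]
    print('rib now',q.mean(0).round(4),len(q),'slope',np.polyfit(q[:,1],q[:,0],1)[0],'t',readout.read_state()['time_s'])
E
python3 -c "
from h import *
topcheck()"
```

```text
rib now [ 0.4675 -0.2284  0.0391] 208 slope 0.024109881226368972 t 57.8
```

```bash
python3 -c "
from h import *
for t in('w1','w2','u1'):
    p,d,c=load('wrist',t); print(t); ruler(p,d,c,(.443,.225))"
```

```text
w1
rib [447.3 233.1] [ 11.1 119.8] 1.78 z [0.0394 0.0409]
rib axis deg 91.76038420377067
strip [447.2 228.2] [ 41.3 190.1] 1.73
w2
rib [447.3 233.1] [ 11.1 119.9] 1.45 z [0.0393 0.0406]
rib axis deg 91.82225756255305
strip [447.1 239.5] [ 40.7 193.9] 1.88
u1
rib [447.2 232.7] [ 10.8 120.1] 1.69 z [0.0394 0.0407]
rib axis deg 91.65250182565124
strip [447.  241.9] [ 40.6 198.6] 1.99
```

Call:
send_rows([
  [0, 0, 0, 0, 0, 0],
  [0, 0, 0, 0, 0, 0],
  [0, 0, 0, 0, 0, 0],
  [0, 0, 0, 0, 0, 0],
  [0, 0, 0, 0, 0, 0],
  [0, 0, 0, 0, 0, 0],
  [0, 0, 0, 0, 0, 0],
  [0, 0, 0, 0, 0, 0],
  [0, 0, 0, 0, 0, 0],
  [0, 0, 0, 0, 0, 0],
  [0, 0, 0, 0, 0, 0],
  [0, 0, 0, 0, 0, 0],
])

```text
time_s: 59.0
position: [0.5752, -0.0022, 0.2742]
tcp_rot: [[-1.0, 0.025, 0.004], [0.025, 1.0, -0.002], [-0.004, -0.002, -1.0]]
force: [-0.3, -0.7, -0.2]
opening: 0.303
grasp_force: 0.0
```

Call:
send_rows([
  [0, 0, 0, 0, 0, 0],
  [0, 0, 0, 0, 0, 0],
  [0, 0, 0, 0, 0, 0],
  [0, 0, 0, 0, 0, 0],
  [0, 0, 0, 0, 0, 0],
  [0, 0, 0, 0, 0, 0],
  [0, 0, 0, 0, 0, 0],
  [0, 0, 0, 0, 0, 0],
  [0, 0, 0, 0, 0, 0],
  [0, 0, 0, 0, 0, 0],
  [0, 0, 0, 0, 0, 0],
  [0, 0, 0, 0, 0, 0],
])

```text
time_s: 60.2
position: [0.5752, -0.0022, 0.2742]
tcp_rot: [[-1.0, 0.025, 0.004], [0.025, 1.0, -0.002], [-0.004, -0.002, -1.0]]
force: [-0.1, -0.4, -0.2]
opening: 0.3
grasp_force: 0.0
```

```bash
python3 -c "
from h import *
topcheck()"
```

```text
rib now [ 0.4675 -0.2283  0.039 ] 207 slope 0.024570702442737468 t 60.25
```

Nothing has moved in more than 8 s since the press, so I'm handing in.

```bash
python3 -c "
from rig import ticket
print(ticket.hand_in())"
```

```text
the job is handed in; nothing more can be done
None
```

The job is handed in (the hand-in gave no verdict): all five cassettes stand fully down in the rack, the ruler lies flush along its front edge with gaps of about 1 mm or less, the button was pressed down to its stop and released, and no knock to the ruler showed in the roughly 9 s I waited afterwards.

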